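# Hold a snap ring spread at a shaft groove with snap-ring pliers

## Robot

A 6-joint arm with a two-finger parallel gripper is mounted at the origin on a cart in front of the work surface, level with it; the furniture and walls round the work are solid. World frame = base frame: x ahead of the robot, y to its left, z up, the work surface at z = 0. Lengths are in m, angles in rad, forces in N, time in s.
With the tool pointing down it reaches from about 0.275 to 0.825 m from the base axis. Payload 4.9 kg.
Tool frame: the origin (TCP) lies midway between the tips of the shut fingers; the grasp point (between the pads) lies 19 mm behind it (bot.grip_depth is the distance from the TCP to the grasp point, in m); y points along the fingers, x is the direction in which the jaws open and shut, and the axes are right-handed (so a half turn about y gives the same grasp; the last joint's range is limited). The gripper opens to 85 mm and grips with 20 to 120 N. Pads are 22 mm wide; open, the fingers measure 114 mm over their backs; the gripper's body (76 mm by 85 mm) begins 54 mm behind the grasp point. The pads swing forward as they close: fully open they stand 13 mm farther back than shut.
Start: joints at [-1.468, 0.326, -0.193, 1.052, 0, 1.437], TCP at [0.129, -0.535, 0.192] pointing down, gripper open.
Joint ranges: [-2.65, 2.65], [-0.97, 1.79], [-1.3, 1.35], [-1.93, 2.1], [-1.47, 1.37], [-3.14, 3.14]. Speed limits (rad/s): [2.57, 2.57, 3.14, 3.14, 3.14, 3.14].

## Interface

Orientations are given as a unit quaternion [w, x, y, z].
In Python, from cell import bot gives the robot as it stands. Calls block until the motion is done:
- bot.move_pose(position, orientation): joint-space move of the TCP to a pose.
- bot.move_linear(position, speed=0.15, rotation=None, until_force=None): straight line of the TCP; rotation=None keeps the orientation; speed is the mean speed in m/s. With until_force (N) it stops when the force on the tool has changed by that much, and returns True; else False.
- bot.goto_joints(angles): joint-space move.
- bot.set_gripper(opening, grasp_force=None): opening from 0.0 (shut) to 1.0 (fully open); grasp_force is the grip in N (None keeps the last); returns when the fingers have stopped.
- bot.wait(seconds).
- bot.solve_ik(position, orientation): joint angles nearest the present ones, or None.
- bot.camera(name): name is "scene" or "top" or "wrist"; returns the picture (480x640x3 uint8, red, green, blue); there is no depth.
- bot.calibration(name): a dict with "mtx" (3x3 intrinsics, pixels), "extrinsics" (4x4, takes a point from world to camera coordinates); the wrist camera has in their place "hand_eye" (4x4, takes a point from camera to tool coordinates, whose origin is the TCP and whose axes are the tool frame's). Camera axes: x right, y down, z forward; pixel columns grow to the right and rows downward; lengths in m; the calibration is good to about 2 mm. The wrist camera is an equidistant fisheye: a pixel r from the principal point sees the ray r / f radians off the axis. A picture is of the moment at which its call begins: read the wrist's pose just before it. calibration takes no time and is no camera call.
A pose or a line that the arm cannot do raises bot.PlanningError and nothing moves.
- bot.close_job(): hands the job in, once; it reports no verdict.
Trained networks look in the newest picture that a camera, given by its name, has taken for a name from the list of things; names that differ only in an ending like _2 or _b are one class to them, and where a whole thing is asked for, a point or a joint stands for the part that bears it (a point fixed in the world has none). Each returns a list of dicts, best first, with "confidence" (0 to 1); they miss things now and then, are a little off and sometimes report something else, mostly with a low value. They report only what shows in the picture. A call takes as long as a camera call.
- bot.search_frame(camera, thing): "bbox" ([left, top, width, height] in pixels, round what is visible of it).
Readings, each from a call of its own:
- bot.read_clock(): time.
- bot.read_joint_positions(): joint angles.
- bot.read_joint_vel(): joint speeds.
- bot.read_joint_efforts(): joint torques, N m.
- bot.read_position(): TCP position.
- bot.read_tool_rot(): TCP orientation.
- bot.read_ft_force(): force on the tool from outside, world axes, zero at the start.
- bot.read_moment(): the same for the moment, N m.
- bot.read_gripper_width(): opening from 0.0 (shut) to 1.0 (fully open).
Only numpy, scipy, OpenCV 4.12 (cv2) and the standard library are available. Lean on these libraries where they do the work, as an engineer would, in place of code of your own. Each camera call takes 0.05 s, during which the arm holds its last target.

## Task

Take the snap-ring pliers out of their stand by the handles, put their closed tips down into the gap of the snap ring on the rack, squeeze to spread the ring and lift it off on the tips. Pass the spread ring over the grooved shaft end, without forcing it, and bring it level with the groove. Finish holding it there for inspection: pliers still squeezed, ring wide open, flat and centred round the groove with no part touching the shaft; never touch the ring with the fingers, and leave the things round about alone.

Things in the scene. Friction and masses are not known exactly. Their poses are not given: they have to be found in the camera images.
- pliers_stand: Fixed upright aluminium pocket, 31 x 36 mm outside, top at z 81 mm, on a dark foot 80 x 70 x 8 mm; its 21 x 26 mm hole (26 along its y) holds the pliers tips down, the pivot disc resting in the mouth: lift the pliers straight up at least 75 mm. Origin: underside centre, z up.
- pliers: Loose snap-ring pliers, 0.15 kg, 150 mm tall, steel with two short black handles, upright in the stand, handles up. Origin: centre of the pivot disc (34 mm diameter, 19 mm thick along x), 92 mm above the worktop in the stand. z points up the tool; the levers lie side by side along y and are alike (half turn about z changes nothing).
- grip_mid (a point): Point between the two handle barrels (black, 16 mm diameter, 24 mm long along x), 51 mm above the pivot at rest. Grip the barrels here from above, closing along pliers y: their outsides are 66 mm apart at rest and 34 mm fully squeezed. Squeezed to about 60 mm they are held securely and the tips are still close together.
- lever_left (a joint): Angle (rad) of the lever with its tip on pliers +y: 0 at rest (tips together), 0.30 at its hard stop (fully squeezed). Squeezing the handles spreads the tips; both levers are geared to move alike. A spring presses the handles apart with 6 N at rest, 8 N fully squeezed, about 17 N with the ring spread: squeeze with 30 to 60 N.
- tip_left (a point): Middle of the blade at the tip on pliers +y: 2.3 mm from the mid plane and 72 mm below the pivot at rest, 23.5 and 68 mm fully squeezed. Blade 10 mm along x, 5 along y, 8 high, between a collar above and a foot below (12 to 14 mm along x, reaching 4 mm out along y): the ring's ear sits in this notch. The foot ends 7 mm below this point.
- tip_right (a point): The same point of the other lever, on pliers -y.
- ring_rack: Fixed rack: black plastic block 48 x 66 mm, top at z 38 mm, with a low centring boss (26 mm diameter, 5 mm high), on a dark foot 110 x 80 x 8 mm which reaches 53 mm to -x of the origin. Origin: underside, below the boss; the block's front is 10 mm to -x of it, so the ring's ears overhang free space.
- snap_ring: Loose steel snap ring, 28 g, lying flat on the rack round the boss: flat C, 4 mm thick, bar 6 mm wide, inside diameter 48 mm when spread, two ears pointing to its -x with the gap between them. Origin: the point at the back (+x) about which its two arms open, at the underside; z up.
- ring_center (a point): Centre of the spread ring at mid thickness, 27 mm to ring -x of its origin.
- ring_arm_left (a joint): Opening angle (rad) of the ring's arm on ring +y: 0 relaxed (then too narrow for the shaft), about 0.22 with the pliers fully squeezed: then round, with 4 mm to spare round the shaft. Geared to the other arm. Springy: 3 N at each ear to begin, 8 N fully spread.
- ring_arm_right (a joint): Opening angle (rad) of the ring's arm on ring -y; the same as the other.
- seat_left (a point): Middle of the blade seat on the inside of the ear on ring +y, mid thickness (z 40 mm on the rack): relaxed 14.5 mm from the ring's mid plane and 54 mm to -x of its origin, spread 26 and 50 mm. Seat 17 mm long between two lips 2 mm high; a blade pushes it outwards. The closed tips go midway between the two seats, blade middles at this height.
- seat_right (a point): The same point of the ear on ring -y.
- shaft_end: Fixed upright steel shaft end, 40 mm diameter, top at z 80 mm with a 2 mm chamfer, on a grey bolted flange 90 mm in diameter (12 mm high, hub 60 mm in diameter up to 26 mm). Groove 34 mm in diameter from z 54.5 to 65.5 mm. Origin: underside centre on the shaft axis, z up.
- groove (a point): On the shaft axis at the middle of the groove, z 60 mm.
- moisture_tin: Bystander: round aluminium tin, 57 mm diameter, 31 mm high, loose, between the task's things.
- closed_tin: Bystander: round closed tin, 72 mm diameter, 37 mm high, loose, farther back.
- timer: Bystander: stopwatch 71 x 60 x 18 mm, loose.
- steel_tweezers: Bystander: tweezers 127 mm long, loose.

How it is judged:
On the way, in this order (a step that is already met when the one before it is completed fails the run):
1. the pliers are lifted out of their stand (z of pliers in the frame of pliers_stand above 0.15 m and contact force between the fingers and pliers above 1 N), for 0.1 s.
2. the ring, spread on the pliers, is lifted clear of the rack (z of ring_center in the frame of ring_rack above 0.06 m and value of joint ring_arm_left above 0.14 rad and contact force between pliers and snap_ring above 1 N), for 0.1 s.
At the end, for the whole second after the job is handed in: The fingers hold the pliers and the pliers hold the ring open by at least 0.16 rad an arm; the ring's centre is within 4.5 mm of the shaft axis and 3.5 mm of the groove's mid height, the ring is level within 0.14 rad, still, and neither ring nor pliers touch the shaft (under 1 N) (value of joint each of ring_arm_left, ring_arm_right above 0.16 rad and horizontal distance between ring_center and groove below 0.0045 m and z of ring_center in the frame of groove between -0.0035 and 0.0035 m and angle between snap_ring's own z axis and vertical below 0.14 rad and contact force between pliers and snap_ring above 1 N and contact force between the fingers and pliers above 2 N and contact force between each of snap_ring, pliers and shaft_end below 1 N and linear speed of snap_ring below 0.03 m/s); the arm keeps its last pose, push and grip.
It fails at once if the fingers touch the ring (contact force between the fingers and snap_ring above 0.5 N).
It fails at once if the ring is forced against the shaft (over 15 N) (contact force between snap_ring and shaft_end above 15 N).
It fails at once if a bystander is disturbed (moved over 2 cm) (distance of any of moisture_tin, closed_tin, timer, steel_tweezers from where it was at the start of the episode above 0.02 m).
It also fails if it takes over 58 s, if anything falls off the work surface, if the arm or the gripper's body presses on something with over 40 N, if the wrist force passes 120 N, or if a joint passes its speed limit or range.

## Working session

There is one attempt and no reset: what is moved stays moved. The work goes in short steps, each a Python script; the robot and the scene stay as the last script left them, time stands still between calls to the robot, and variables do not carry over. Pictures are saved under pics/ and viewed, and the job is handed in when it is done.

```bash
ls; mkdir -p pics; python3 - <<'E'
from cell import bot
import cv2,numpy as np
np.set_printoptions(precision=4,suppress=True)
for c in ["scene","top","wrist"]:
    im=bot.camera(c); cv2.imwrite(f"pics/{c}0.png",im[:,:,::-1])
    print(c,{k:np.array(v) if not isinstance(v,str) else v for k,v in bot.calibration(c).items()})
    for t in ["pliers_stand","pliers","ring_rack","snap_ring","shaft_end","moisture_tin","closed_tin","timer","steel_tweezers"]:
        r=bot.search_frame(c,t); print(t,[(np.array(d["bbox"]).round(1).tolist(),round(d["confidence"],2)) for d in r[:2]])
print(bot.read_clock(),bot.read_position(),bot.read_tool_rot())
E
```

```text
pics
scene {'mtx': array([[562.1698,   0.    , 326.4097],
       [  0.    , 562.1698, 235.1139],
       [  0.    ,   0.    ,   1.    ]]), 'extrinsics': array([[ 0.532 , -0.8467, -0.0066, -0.2854],
       [-0.3217, -0.195 , -0.9265,  0.3168],
       [ 0.7832,  0.4951, -0.3762,  0.8905],
       [ 0.    ,  0.    ,  0.    ,  1.    ]])}
pliers_stand []
pliers [([361.6, 293.2, 7.0, 2.1], 0.21)]
ring_rack [([339.0, 292.0, 51.9, 40.8], 0.63), ([274.3, 236.5, 21.1, 19.1], 0.27)]
snap_ring [([347.0, 291.0, 29.0, 17.0], 0.67)]
shaft_end [([436.5, 298.4, 46.3, 50.0], 0.57)]
moisture_tin [([403.2, 305.3, 29.4, 23.8], 0.96)]
closed_tin [([270.7, 235.0, 26.7, 21.8], 0.86), ([348.7, 292.3, 26.1, 17.8], 0.42)]
timer [([243.5, 235.9, 21.4, 13.0], 0.64), ([362.4, 291.9, 14.2, 15.1], 0.21)]
steel_tweezers [([343.6, 279.8, 47.3, 11.9], 0.73), ([435.6, 297.7, 50.6, 51.4], 0.72)]
top {'mtx': array([[574.5493,   0.    , 318.1759],
       [  0.    , 574.5493, 227.8035],
       [  0.    ,   0.    ,   1.    ]]), 'extrinsics': array([[-0.3529, -0.9356, -0.0084,  0.254 ],
       [-0.8747,  0.3331, -0.3521,  0.51
[... 407 characters left out ...]
4], 0.73)]
closed_tin [([217.2, 203.6, 28.7, 30.5], 0.9)]
timer [([184.3, 220.3, 23.9, 24.5], 0.98), ([144.5, 307.0, 32.6, 22.9], 0.52)]
steel_tweezers [([342.8, 201.8, 8.1, 26.9], 0.49)]
wrist {'mtx': array([[371.6483,   0.    , 315.122 ],
       [  0.    , 371.6483, 242.3221],
       [  0.    ,   0.    ,   1.    ]]), 'hand_eye': array([[ 1.    ,  0.0002,  0.0006,  0.0006],
       [-0.0005, -0.3294,  0.9442, -0.1836],
       [ 0.0004, -0.9442, -0.3294,  0.0838],
       [ 0.    ,  0.    ,  0.    ,  1.    ]])}
pliers_stand []
pliers []
ring_rack []
snap_ring []
shaft_end []
moisture_tin []
closed_tin []
timer []
steel_tweezers []
1.5 [ 0.129  -0.5347  0.1916] [-0.5555  0.5555 -0.4375  0.4375]
```

View pics/scene0.png

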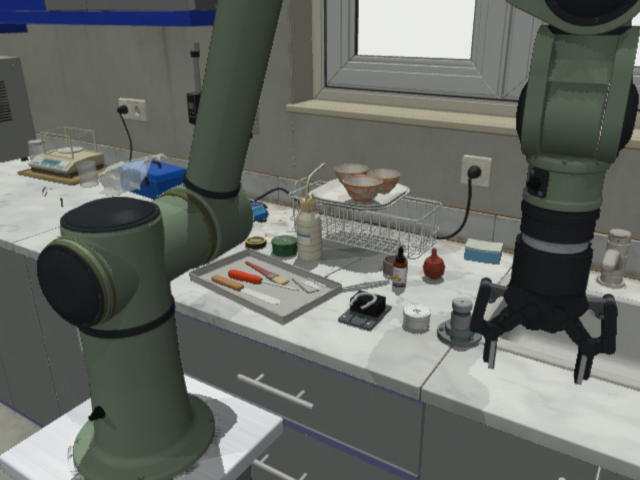

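View pics/top0.png

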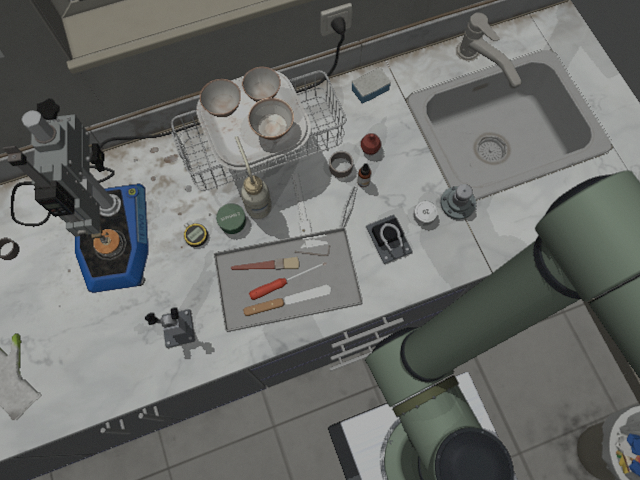

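View pics/wrist0.png

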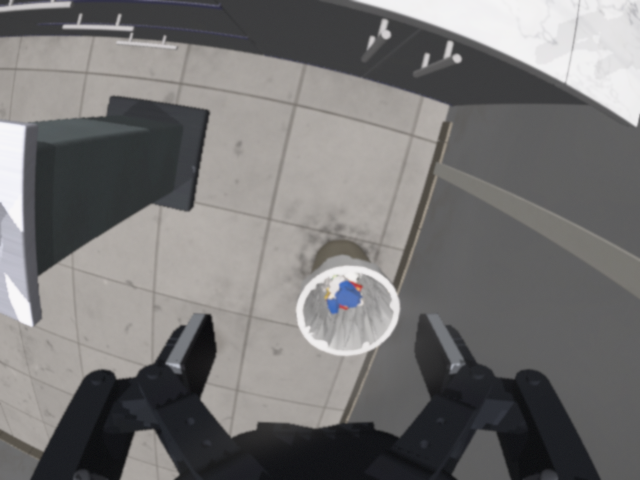

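```bash
python3 - <<'E'
import cv2
t=cv2.imread('pics/top0.png')
cv2.imwrite('pics/topA.png',cv2.resize(t[170:300,340:490],None,fx=5,fy=5,interpolation=cv2.INTER_CUBIC)[:600,:750])
cv2.imwrite('pics/topB.png',cv2.resize(t[280:370,120:230],None,fx=6,fy=6,interpolation=cv2.INTER_CUBIC))
E
```

```text
(no output)
```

View pics/topA.png

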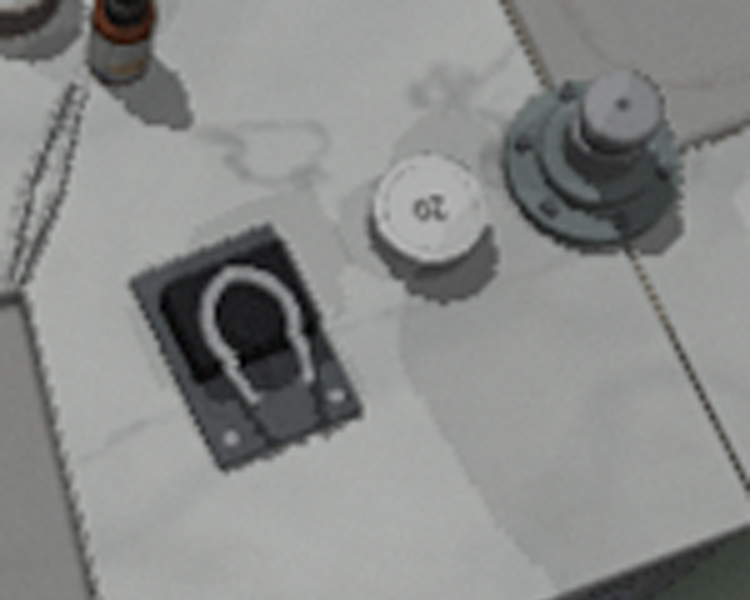

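View pics/topB.png

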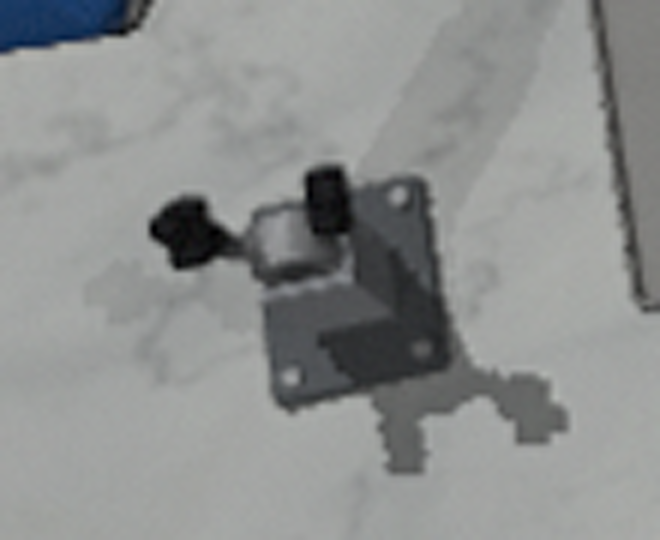

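```bash
cat > h.py <<'E'
import numpy as np,cv2
from scipy.spatial.transform import Rotation as R
np.set_printoptions(precision=4,suppress=True)
def ray(bot,cam,px,T=None):
    c=bot.calibration(cam);K=np.array(c['mtx'])
    u=(np.asarray(px,float)-K[:2,2])/K[0,0]
    if cam=='wrist':
        r=np.hypot(*u); s=np.sin(r)/r if r>1e-9 else 1
        d=np.array([u[0]*s,u[1]*s,np.cos(r)])
        H=np.array(c['hand_eye']); M=T@H
        return M[:3,3],M[:3,:3]@d
    E=np.array(c['extrinsics']);Rm=E[:3,:3]
    return -Rm.T@E[:3,3],Rm.T@np.array([u[0],u[1],1.])
def at_z(bot,cam,px,z,T=None):
    o,d=ray(bot,cam,px,T); return o+d*(z-o[2])/d[2]
def proj(bot,cam,P,T=None):
    c=bot.calibration(cam);K=np.array(c['mtx']);P=np.atleast_2d(P)
    if cam=='wrist':
        M=np.linalg.inv(T@np.array(c['hand_eye']))
        q=P@M[:3,:3].T+M[:3,3]
        n=np.hypot(q[:,0],q[:,1]);th=np.arctan2(n,q[:,2])
        u=q[:,:2]/np.maximum(n,1e-12)[:,None]*th[:,None]
    else:
        E=np.array(c['extrinsics']);q=P@E[:3,:3].T+E[:3,3];u=q[:,:2]/q[:,2:]
    return u*K[0,0]+K[:2,2]
def q2R(q): return R.from_quat([q[1],q[2],q[3],q[0]]).as_matrix()
def quat(th):
    """tool y down, tool x (jaw axis) horizontal at world yaw th"""
    x=np.array([np.cos(th),np.sin(th),0]);y=np.array([0,0,-1.]);z=np.cross(x,y)
    q=R.from_matrix(np.c_[x,y,z]).as_quat();return [q[3],q[0],q[1],q[2]]
def pose(bot):
    T=np.eye(4);T[:3,:3]=q2R(bot.read_tool_rot());T[:3,3]=bot.read_position();return T
E
python3 - <<'E'
from cell import bot
from h import *
A=lambda x,y:(120+x/6,280+y/6)
B=lambda x,y:(340+x/5,170+y/5)
p=[at_z(bot,'top',A(*q),.143) for q in [(190,232),(327,200)]]
print('barrels',p,(p[0]+p[1])/2,np.linalg.norm(p[0]-p[1]))
d=p[1]-p[0];print('yaw',np.arctan2(d[1],d[0]))
print('stand foot',[at_z(bot,'top',A(*q),.008) for q in [(278,408),(452,370),(425,178)]])
print('shaft top',at_z(bot,'top',B(622,103),.08))
print('ring back',at_z(bot,'top',B(238,268),.042),'ears',[at_z(bot,'top',B(*q),.042) for q in [(256,400),(308,380)]])
print('rack foot',[at_z(bot,'top',B(*q),.008) for q in [(132,285),(268,226),(362,413),(225,470)]])
print('tin',at_z(bot,'top',B(430,208),.031))
print(bot.calibration('top'))
E
```

```text
barrels [array([0.4879, 0.4702, 0.143 ]), array([0.4817, 0.4209, 0.143 ])] [0.4848 0.4455 0.143 ] 0.04971746360111895
yaw -1.6968823585668698
stand foot [array([0.4484, 0.484 , 0.008 ]), array([0.4385, 0.4159, 0.008 ]), array([0.516 , 0.4044, 0.008 ])]
shaft top [ 0.542 -0.317  0.08 ]
ring back [ 0.5412 -0.1166  0.042 ] ears [array([ 0.4748, -0.0977,  0.042 ]), array([ 0.4752, -0.1254,  0.042 ])]
rack foot [array([ 0.5625, -0.0713,  0.008 ]), array([ 0.5676, -0.1483,  0.008 ]), array([ 0.4589, -0.1523,  0.008 ]), array([ 0.4558, -0.077 ,  0.008 ])]
tin [ 0.5401 -0.222   0.031 ]
{'mtx': array([[574.5493,   0.    , 318.1759],
       [  0.    , 574.5493, 227.8035],
       [  0.    ,   0.    ,   1.    ]]), 'extrinsics': array([[-0.3529, -0.9356, -0.0084,  0.254 ],
       [-0.8747,  0.3331, -0.3521,  0.5166],
       [ 0.3322, -0.1169, -0.9359,  1.2667],
       [ 0.    ,  0.    ,  0.    ,  1.    ]])}
```

```bash
python3 - <<'E'
from cell import bot
from h import *
for n,p,y in [('view',[.48,-.215,.22],1.57),('pl',[.485,.4455,.25],1.446),('pl',[.485,.4455,.124],1.446),('plup',[.485,.4455,.22],1.446),('ring',[.477,-.112,.145],1.55),('shaft',[.519,-.317,.24],1.55),('shaft',[.519,-.317,.165],1.55)]:
    for f in (0,np.pi):
        q=bot.solve_ik(p,quat(y-f)); print(n,round(y-f,2),None if q is None else np.array(q))
print(bot.read_clock())
E
```

```text
view 1.57 [-0.5615  0.2639 -0.2051  1.1018  0.     -0.5607]
view -1.57 [-0.5615  0.2639 -0.2051  1.1018  0.      2.5809]
pl 1.45 [0.631  0.5127 0.2414 1.2996 0.     0.7558]
pl -1.7 [ 0.631   0.5127  0.2414  1.2996  0.     -2.3858]
pl 1.45 [0.631  0.5733 0.0214 1.0189 0.     0.7558]
pl -1.7 [ 0.631   0.5733  0.0214  1.0189  0.     -2.3858]
plup 1.45 [0.631  0.521  0.1802 1.23   0.     0.7558]
plup -1.7 [ 0.631   0.521   0.1802  1.23    0.     -2.3858]
ring 1.55 [-0.3814  0.2551 -0.4186  0.8971  0.     -0.3606]
ring -1.59 [-0.3814  0.2551 -0.4186  0.8971  0.      2.781 ]
shaft 1.55 [-0.6696  0.4123  0.0587  1.2171  0.     -0.6488]
shaft -1.59 [-0.6696  0.4123  0.0587  1.2171  0.      2.4928]
shaft 1.55 [-0.6696  0.4512 -0.0735  1.0461  0.     -0.6488]
shaft -1.59 [-0.6696  0.4512 -0.0735  1.0461  0.      2.4928]
1.5
```

```bash
python3 - <<'E'
from cell import bot
from h import *
bot.move_pose([.48,-.215,.23],quat(np.pi/2))
T=pose(bot);np.save('T1.npy',T)
im=bot.camera('wrist');cv2.imwrite('pics/w1.png',im[:,:,::-1])
for t in ["snap_ring","ring_rack","shaft_end","moisture_tin"]:
    print(t,[(np.array(d["bbox"]).round(1).tolist(),round(d["confidence"],2)) for d in bot.search_frame('wrist',t)[:2]])
print(T,bot.read_clock())
E
```

```text
snap_ring [([385.8, 197.0, 44.5, 61.8], 0.97), ([194.6, 210.6, 73.0, 76.9], 0.71)]
ring_rack [([364.8, 175.2, 71.7, 92.5], 0.61), ([410.6, 194.5, 20.1, 61.1], 0.41)]
shaft_end [([192.4, 209.8, 74.3, 77.7], 0.95), ([364.8, 173.9, 73.4, 93.9], 0.7)]
moisture_tin [([280.4, 224.1, 55.2, 51.3], 0.69), ([407.9, 196.6, 24.6, 59.8], 0.62)]
[[ 0.0013 -0.0002 -1.      0.4798]
 [ 1.     -0.0002  0.0013 -0.2155]
 [-0.0002 -1.      0.0002  0.2299]
 [ 0.      0.      0.      1.    ]] 3.4917
```

View pics/w1.png

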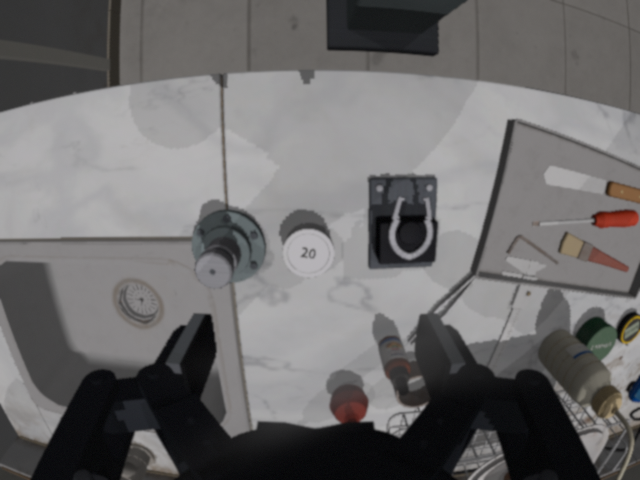

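```bash
python3 - <<'E'
import cv2
t=cv2.imread('pics/w1.png')
cv2.imwrite('pics/w1a.png',cv2.resize(t[165:275,355:450],None,fx=5.4,fy=5.4,interpolation=cv2.INTER_CUBIC))
cv2.imwrite('pics/w1b.png',cv2.resize(t[200:300,180:280],None,fx=6,fy=6,interpolation=cv2.INTER_CUBIC))
E
```

```text
(no output)
```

View pics/w1a.png

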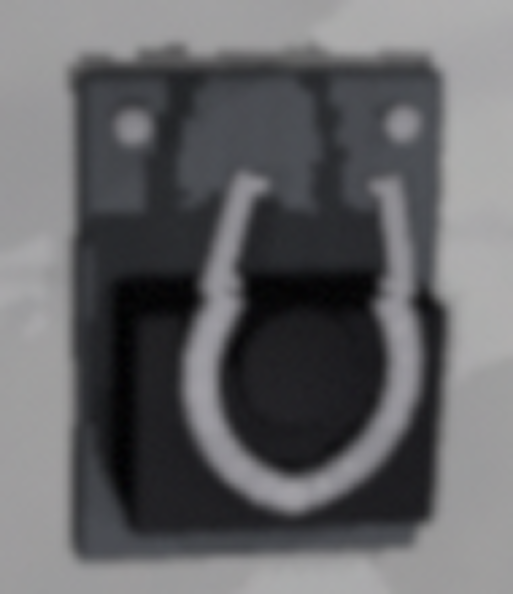

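View pics/w1b.png

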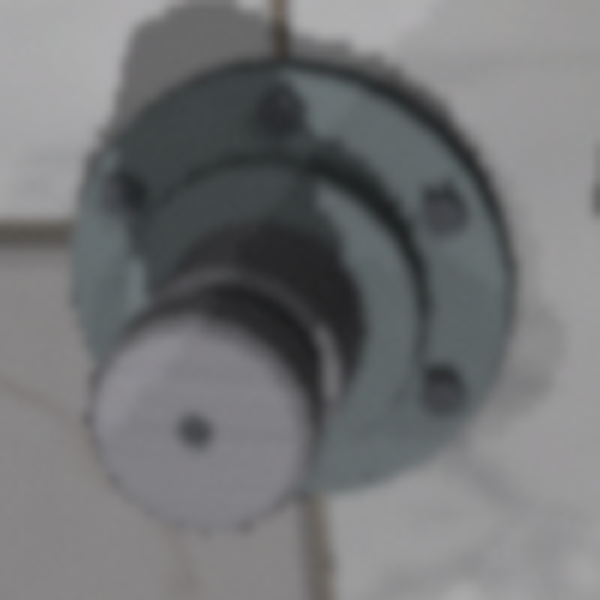

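```bash
python3 - <<'E'
from cell import bot
from h import *
T=np.load('T1.npy')
A=lambda x,y:(355+x/5.4-.4,165+y/5.4-.4)
B=lambda x,y:(180+x/6-.4,200+y/6-.4)
for n,q in dict(earL_lip=(268,186),earR_lip=(371,186),earLend=(247,174),earRend=(394,179),lipL=(240,294),lipR=(380,294),inner=(295,472),outer=(295,512),Lout=(184,390),Rout=(424,370)).items(): print(n,at_z(bot,'wrist',A(*q),.042,T))
print('shaft',at_z(bot,'wrist',B(195,431),.08,T),[at_z(bot,'wrist',B(*q),.08,T) for q in [(90,422),(310,425),(198,310),(200,530)]])
print('footrack',[at_z(bot,'wrist',A(*q),.008,T) for q in [(78,72),(438,72),(78,556)]], at_z(bot,'wrist',(308.5,249.5),.031,T))
print('boss',at_z(bot,'wrist',A(298,372),.043,T))
E
```

```text
earL_lip [ 0.4753 -0.1239  0.042 ]
earR_lip [ 0.4749 -0.103   0.042 ]
earLend [ 0.473  -0.1282  0.042 ]
earRend [ 0.4734 -0.0984  0.042 ]
lipL [ 0.497  -0.1282  0.042 ]
lipR [ 0.4967 -0.0994  0.042 ]
inner [ 0.5342 -0.114   0.042 ]
outer [ 0.5429 -0.1132  0.042 ]
Lout [ 0.5168 -0.1382  0.042 ]
Rout [ 0.5124 -0.0886  0.042 ]
shaft [ 0.5407 -0.3202  0.08  ] [array([ 0.5393, -0.3388,  0.08  ]), array([ 0.5393, -0.3001,  0.08  ]), array([ 0.519 , -0.3175,  0.08  ]), array([ 0.5592, -0.3214,  0.08  ])]
footrack [array([ 0.4593, -0.1569,  0.008 ]), array([ 0.4573, -0.0794,  0.008 ]), array([ 0.5666, -0.1524,  0.008 ])] [ 0.5351 -0.224   0.031 ]
boss [ 0.5126 -0.1154  0.043 ]
```

```bash
python3 - <<'E'
from cell import bot
from h import *
bot.move_pose([.478,.4455,.26],quat(1.446))
T=pose(bot);np.save('T2.npy',T)
im=bot.camera('wrist');cv2.imwrite('pics/w2.png',im[:,:,::-1])
t=im[:,:,::-1]
for t in ["pliers","pliers_stand","grip_mid"]:
    print(t,[(np.array(d["bbox"]).round(1).tolist(),round(d["confidence"],2)) for d in bot.search_frame('wrist',t)[:2]])
print(T,bot.read_clock())
E
```

```text
pliers [([271.8, 196.9, 89.8, 44.3], 0.92)]
pliers_stand [([288.0, 162.2, 59.6, 62.3], 0.85)]
grip_mid [([275.0, 198.0, 87.1, 44.8], 0.67)]
[[ 0.1259  0.0002 -0.992   0.4787]
 [ 0.992  -0.0002  0.1259  0.4446]
 [-0.0002 -1.     -0.0002  0.26  ]
 [ 0.      0.      0.      1.    ]] 6.0417
```

View pics/w2.png

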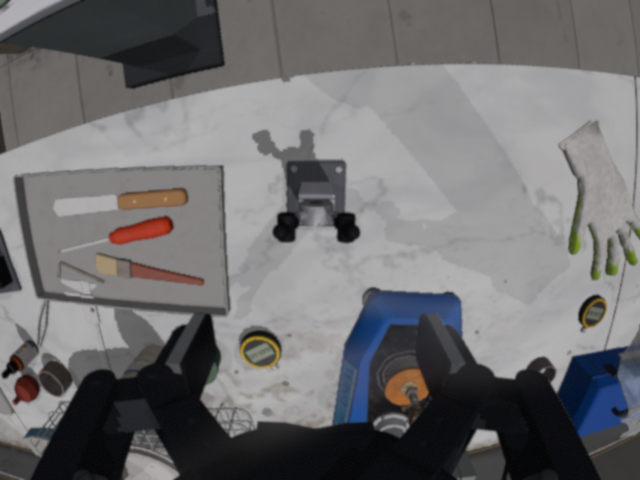

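```bash
python3 - <<'E'
import cv2
t=cv2.imread('pics/w2.png')
cv2.imwrite('pics/w2a.png',cv2.resize(t[150:250,260:375],None,fx=6,fy=6,interpolation=cv2.INTER_CUBIC))
E
```

```text
(no output)
```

View pics/w2a.png

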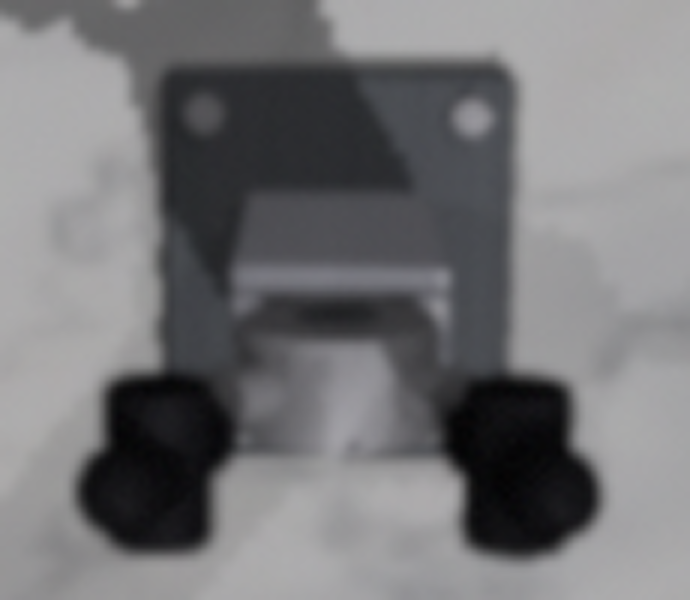

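```bash
python3 - <<'E'
from cell import bot
from h import *
T=np.load('T2.npy')
A=lambda x,y:(260+x/6-.4,150+y/6-.4)
Li=np.linalg.inv(T)
for n,q,z in [('barL',(107,430),.143),('barR',(575,430),.143),('bot',(341,376),.147),('ballL',(78,495),.155),('ballR',(600,495),.155),('ballLc',(143,498),.155),('ballRc',(535,498),.155),('topedge',(340,552),.155),('stand topedge front',(340,272),.081),('L',(232,290),.081),('R',(452,290),.081),('foot',(165,65),.008),('foot',(512,65),.008),('footR',(512,300),.008),('footL',(165,300),.008),('pivottop',(340,452),.109)]:
    p=at_z(bot,'wrist',A(*q),z,T); print(n,p,'tool',(Li@np.r_[p,1])[:3])
E
```

```text
barL [0.4745 0.412  0.143 ] tool [-0.0329  0.117   0.    ]
barR [0.4828 0.4772 0.143 ] tool [0.0329 0.117  0.0001]
bot [0.4699 0.4457 0.147 ] tool [-0.0001  0.113   0.0089]
ballL [0.4799 0.4083 0.155 ] tool [-0.0359  0.105  -0.0057]
ballR [0.4888 0.4789 0.155 ] tool [ 0.0353  0.105  -0.0057]
ballLc [0.4814 0.417  0.155 ] tool [-0.027   0.105  -0.0062]
ballRc [0.4881 0.47   0.155 ] tool [ 0.0263  0.105  -0.0061]
topedge [0.4925 0.4427 0.155 ] tool [-0.0002  0.105  -0.0139]
stand topedge front [0.4692 0.4458 0.081 ] tool [-0.0001  0.179   0.0096]
L [0.4699 0.4276 0.081 ] tool [-0.018   0.179   0.0066]
R [0.4745 0.4638 0.081 ] tool [0.0186 0.179  0.0066]
foot [0.4387 0.4153 0.008 ] tool [-0.0341  0.252   0.036 ]
foot [0.4472 0.4825 0.008 ] tool [0.0337 0.252  0.0361]
footR [0.4942 0.4774 0.008 ] tool [ 0.0345  0.252  -0.0112]
footL [0.4855 0.4086 0.008 ] tool [-0.0349  0.252  -0.0113]
pivottop [0.4918 0.4428 0.109 ] tool [-0.0001  0.151  -0.0132]
```

```bash
python3 - <<'E'
from cell import bot
from h import *
bot.move_linear([.4832,.444,.20],speed=.15)
r=bot.move_linear([.4832,.444,.118],speed=.08,until_force=12)
print('contact',r,bot.read_position(),bot.read_ft_force())
bot.set_gripper(0.70,45)
print(bot.read_gripper_width(),bot.read_ft_force(),bot.read_clock())
T=pose(bot);np.save('T3.npy',T)
im=bot.camera('wrist');cv2.imwrite('pics/w3.png',im[:,:,::-1])
E
```

```text
contact False [0.4836 0.4443 0.1187] [-0.2439  0.1595  0.0055]
0.7015645935419963 [-0.8124  0.2023 -0.8592] 8.15
```

View pics/w3.png

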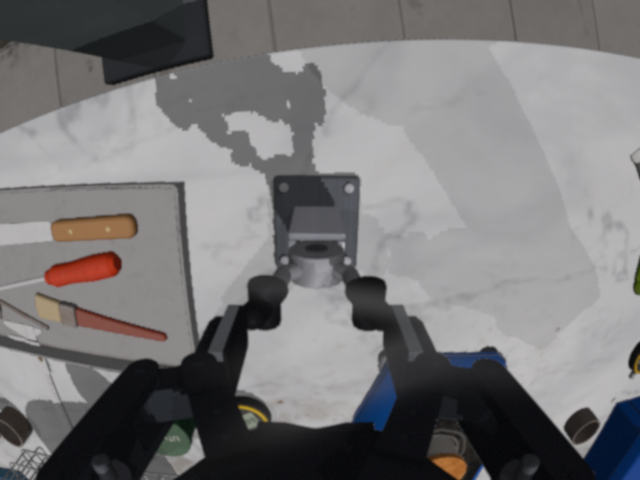

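```bash
python3 - <<'E'
from cell import bot
from h import *
T=np.load('T3.npy')
for d in [-.0,-.012,-.025]:
  for z in (.011,0,-.011):
    print(d,z,proj(bot,'wrist',(T@np.array([[-.03,d,z,1],[.03,d,z,1]]).T).T[:,:3],T).round(1).tolist())
im=cv2.imread('pics/w3.png');cv2.imwrite('pics/w3a.png',cv2.resize(im[230:370,190:440],None,fx=3.2,fy=3.2,interpolation=cv2.INTER_CUBIC))
E
```

```text
-0.0 0.011 [[261.2, 261.4], [372.9, 261.4]]
-0.0 0 [[262.3, 280.0], [371.8, 280.0]]
-0.0 -0.011 [[263.4, 297.8], [370.6, 297.8]]
-0.012 0.011 [[258.0, 270.3], [376.3, 270.3]]
-0.012 0 [[259.3, 289.7], [375.0, 289.7]]
-0.012 -0.011 [[260.5, 308.2], [373.6, 308.2]]
-0.025 0.011 [[254.1, 281.1], [380.4, 281.2]]
-0.025 0 [[255.6, 301.5], [378.8, 301.5]]
-0.025 -0.011 [[257.1, 320.8], [377.1, 320.8]]
```

View pics/w3a.png

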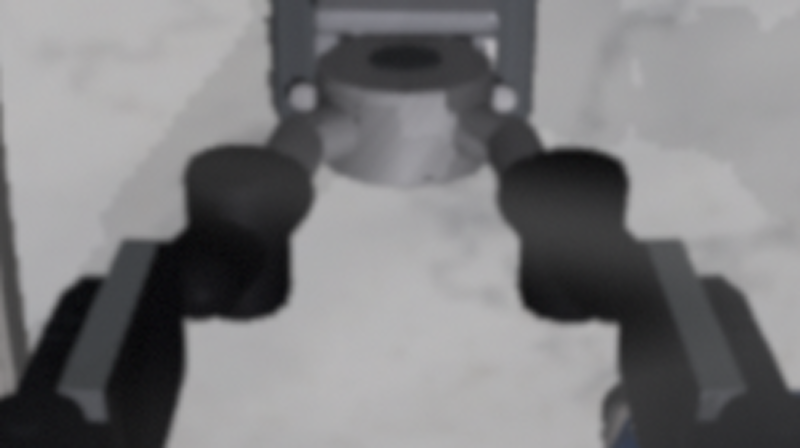

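```bash
python3 - <<'E'
from cell import bot
from h import *
p=bot.read_position()
bot.move_linear([p[0],p[1],.148],speed=.06)
print(bot.read_gripper_width(),bot.read_ft_force())
T=pose(bot)
im=bot.camera('wrist');cv2.imwrite('pics/w4.png',im[150:370,160:480,::-1].repeat(2,0).repeat(2,1))
print(bot.read_clock())
E
```

```text
0.6997650671934154 [-0.7532  0.2477  0.29  ]
8.9
```

View pics/w4.png

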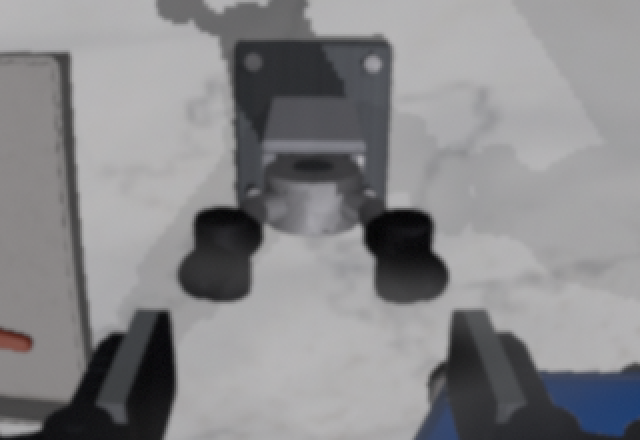

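```bash
python3 - <<'E'
from cell import bot
from h import *
P=np.array([.129,-.5347,.1916]);Rm=q2R([-.5555,.5555,-.4375,.4375])
for d in (0,-.013,-.03,-.05): print(d,[proj(bot,'scene',P+Rm@np.array([s,d,z]))[0].round(0).tolist() for s in (-.0425,.0425) for z in (-.011,.011)])
im=cv2.imread('pics/scene0.png');cv2.imwrite('pics/s0a.png',cv2.resize(im[250:400,450:640],None,fx=4,fy=4,interpolation=cv2.INTER_CUBIC))
E
```

```text
0 [[490.0, 407.0], [491.0, 396.0], [568.0, 423.0], [567.0, 410.0]]
-0.013 [[491.0, 398.0], [492.0, 387.0], [570.0, 413.0], [568.0, 401.0]]
-0.03 [[492.0, 386.0], [493.0, 375.0], [572.0, 401.0], [571.0, 389.0]]
-0.05 [[494.0, 371.0], [495.0, 361.0], [575.0, 386.0], [573.0, 374.0]]
```

View pics/s0a.png

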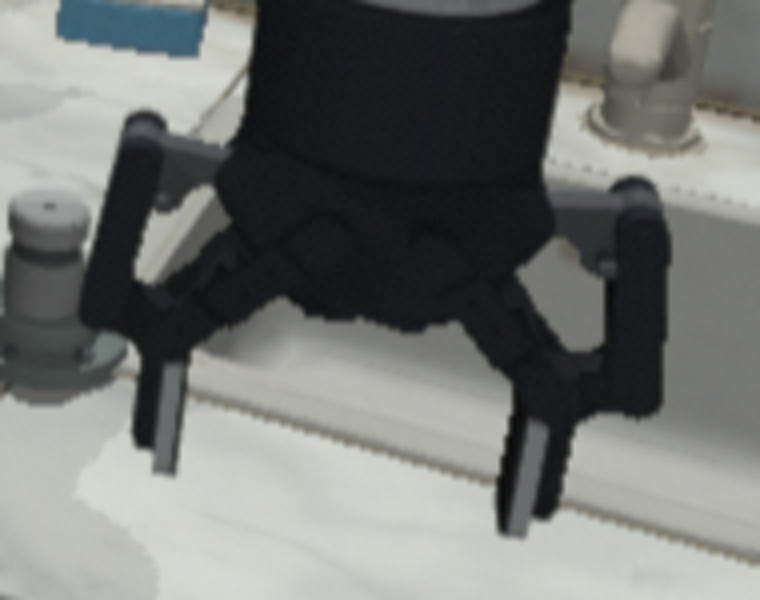

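```bash
python3 - <<'E'
from cell import bot
from h import *
from scipy.optimize import fsolve
P=np.array([.129,-.5347,.1916]);Rm=q2R([-.5555,.5555,-.4375,.4375])
for d in (-.073,-.1,-.12): print(d,[proj(bot,'scene',P+Rm@np.array([0,d,z]))[0].round(0).tolist() for z in (0,.04)])
T=np.load('T3.npy');
for z in (.011,0,-.011):
  for nm,px in (('w4 .70',(244,306)),('w1 open',(213,315))):
    f=lambda v:proj(bot,'wrist',(T@np.array([v[0],v[1],z,1]))[:3],T)[0]-px
    print(nm,z,fsolve(f,[-.03,-.04]))
print(bot.grip_depth, bot.read_gripper_width(), bot.read_position())
E
```

```text
-0.073 [[536.0, 356.0], [536.0, 337.0]]
-0.1 [[540.0, 335.0], [539.0, 317.0]]
-0.12 [[542.0, 319.0], [541.0, 302.0]]
w4 .70 0.011 [-0.0306 -0.0496]
w1 open 0.011 [-0.042  -0.0577]
w4 .70 0 [-0.035  -0.0298]
w1 open 0 [-0.048  -0.0392]
w4 .70 -0.011 [-0.0393 -0.01  ]
w1 open -0.011 [-0.0541 -0.0206]
0.0187 0.6981068590904017 [0.4831 0.4439 0.1478]
```

```bash
python3 - <<'E'
from cell import bot
from h import *
bot.set_gripper(1.0)
r=bot.move_linear([.483,.444,.090],speed=.08,until_force=8)
print('contact',r,bot.read_position(),bot.read_ft_force(),bot.read_gripper_width())
T=pose(bot);np.save('T5.npy',T)
im=bot.camera('wrist');cv2.imwrite('pics/w5.png',im[150:370,160:480,::-1].repeat(2,0).repeat(2,1))
im=bot.camera('top');cv2.imwrite('pics/t5.png',cv2.resize(im[230:370,90:250,::-1],None,fx=4,fy=4))
print(bot.read_clock())
E
```

```text
contact False [0.4834 0.4443 0.0905] [0.2264 0.523  0.3868] 0.9983631205586004
10.2583
```

View pics/w5.png

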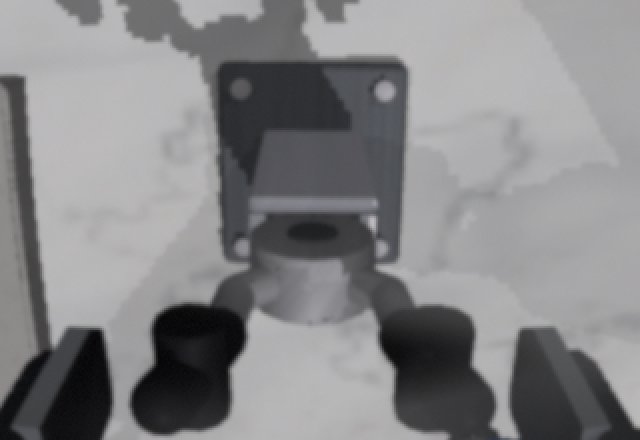

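View pics/t5.png

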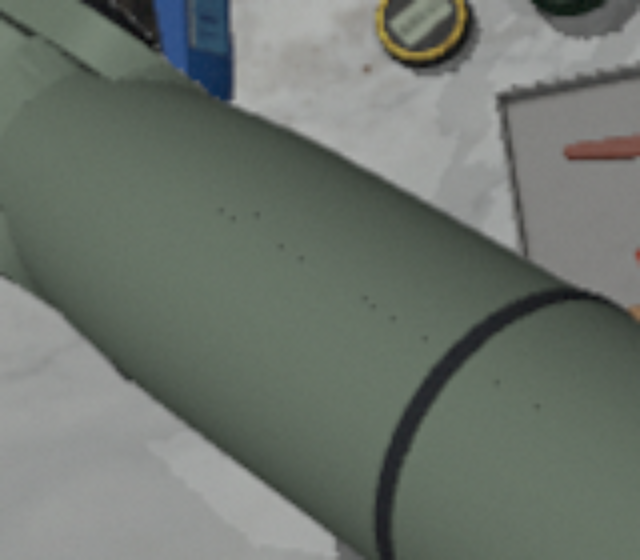

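```bash
python3 - <<'E'
from cell import bot
from h import *
r=bot.move_linear([.483,.444,.0785],speed=.06,until_force=8)
print('contact',r,bot.read_position(),bot.read_ft_force())
bot.set_gripper(0.70,45)
print(bot.read_gripper_width(),bot.read_ft_force())
T=pose(bot);np.save('T6.npy',T)
im=bot.camera('wrist');cv2.imwrite('pics/w6.png',im[150:370,160:480,::-1].repeat(2,0).repeat(2,1))
print(bot.read_clock())
E
```

```text
contact False [0.4825 0.4436 0.0778] [ 0.1142 -0.2847 -0.1985]
0.7028857888372079 [ 0.5456 -0.5177  5.0096]
11.025
```

View pics/w6.png

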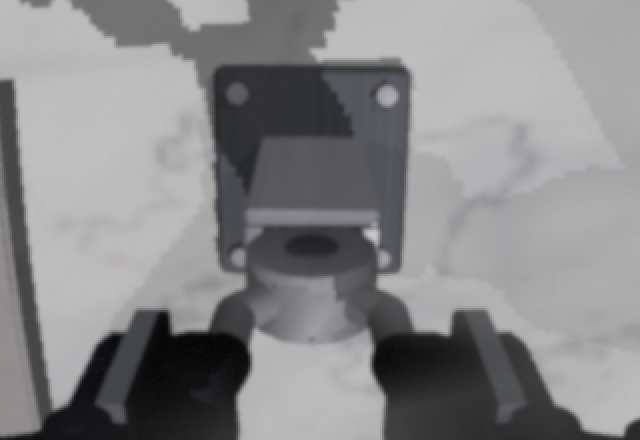

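Pads now overlap the barrels (at ~(170–245, 335–400) in the crop) and there is a force reaction. Lift.

```bash
python3 - <<'E'
from cell import bot
from h import *
p=bot.read_position()
bot.move_linear([p[0],p[1],p[2]+.10],speed=.12)
print(bot.read_gripper_width(),bot.read_ft_force(),bot.read_position())
T=pose(bot);np.save('T7.npy',T)
im=bot.camera('wrist');cv2.imwrite('pics/w7f.png',im[:,:,::-1]);cv2.imwrite('pics/w7.png',im[150:370,160:480,::-1].repeat(2,0).repeat(2,1))
print(bot.read_clock())
E
```

```text
0.7027320022248379 [ 0.8024  0.5028 -1.1876] [0.4832 0.444  0.1791]
12.075
```

View pics/w7.png

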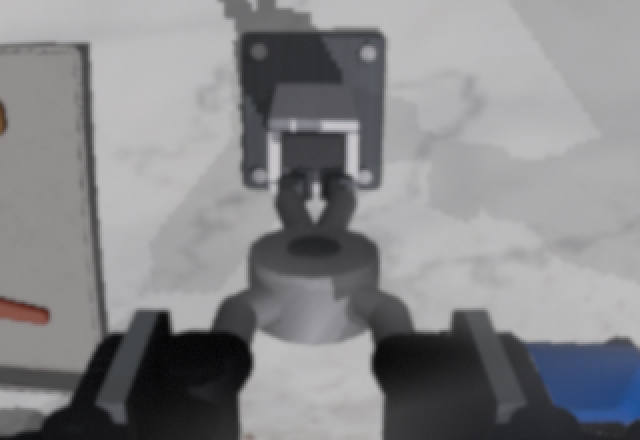

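```bash
python3 - <<'E'
from cell import bot
from h import *
T=np.load('T7.npy')
for x in (-.0066,.0066):print('tip pred',((proj(bot,'wrist',(T@np.array([x,.0575,0,1]))[:3],T)[0]-[160,150])*2).round(0))
bot.move_linear([.43,.38,.20],speed=.2)
bot.move_pose([.4855,-.1136,.155],quat(np.pi/2))
bot.set_gripper(.74,45)
print(bot.read_gripper_width(),bot.read_ft_force(),bot.read_position())
T=pose(bot);np.save('T8.npy',T)
im=bot.camera('wrist');cv2.imwrite('pics/w8f.png',im[:,:,::-1]);cv2.imwrite('pics/w8.png',cv2.resize(im[150:330,220:410,::-1],None,fx=3.3,fy=3.3,interpolation=cv2.INTER_CUBIC))
im=bot.camera('top');cv2.imwrite('pics/t8f.png',im[:,:,::-1])
im=bot.camera('scene');cv2.imwrite('pics/s8f.png',im[:,:,::-1])
print(bot.read_clock())
E
```

```text
tip pred [294. 190.]
tip pred [333. 190.]
0.7451740911387574 [ 0.3404  0.1752 -1.2749] [ 0.4857 -0.1129  0.1551]
14.8333
```

View pics/w8.png

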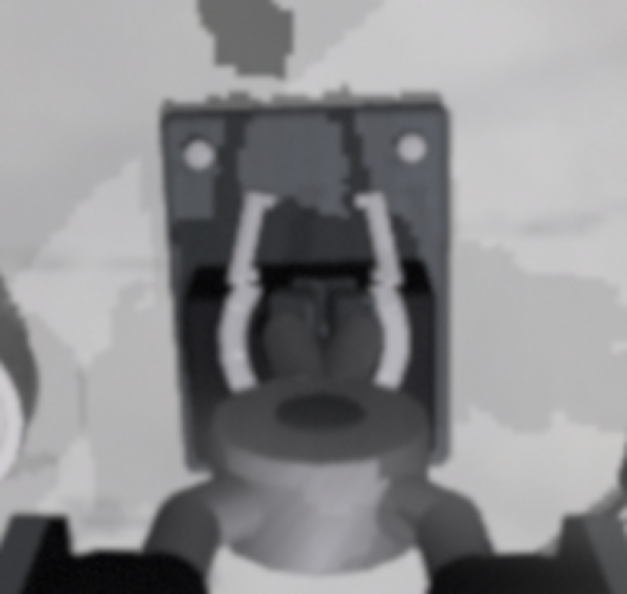

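View pics/s8f.png

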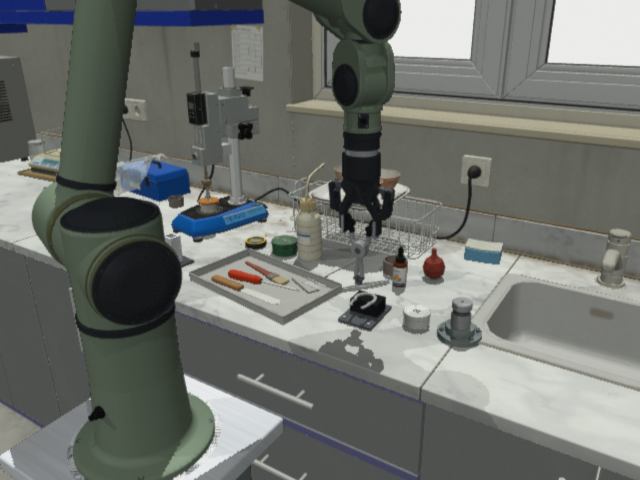

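```bash
python3 - <<'E'
from cell import bot
from h import *
T=np.load('T8.npy');print(T)
A=lambda x,y:np.array((220+x/3.3-.35,150+y/3.3-.35))
for n,q in dict(earL=(273,203),earR=(358,201),lipL=(259,278),lipR=(374,278),endL=(250,193),endR=(382,193),Lout=(219,340),Rout=(410,340)).items(): print(n,at_z(bot,'wrist',A(*q),.042,T))
for d in (.058,.065):
  for z in (.006,0,-.006):
   print(d,z,((proj(bot,'wrist',(T@np.array([[-.0045,d,z,1],[0,d,z,1],[.0045,d,z,1]]).T).T[:,:3],T)-[220,150])*3.3).round(0).tolist())
im=cv2.imread('pics/w8f.png');cv2.imwrite('pics/w8b.png',cv2.resize(im[200:280,275:360],None,fx=7,fy=7,interpolation=cv2.INTER_CUBIC))
E
```

```text
[[-0.0013  0.0001 -1.      0.4857]
 [ 1.      0.     -0.0013 -0.1129]
 [ 0.     -1.     -0.0001  0.1551]
 [ 0.      0.      0.      1.    ]]
earL [ 0.4759 -0.1244  0.042 ]
earR [ 0.4753 -0.1032  0.042 ]
lipL [ 0.4955 -0.1282  0.042 ]
lipR [ 0.4955 -0.0989  0.042 ]
endL [ 0.4733 -0.1302  0.042 ]
endR [ 0.4732 -0.0973  0.042 ]
Lout [ 0.5124 -0.1388  0.042 ]
Rout [ 0.5123 -0.0893  0.042 ]
0.058 0.006 [[297.0, 286.0], [319.0, 286.0], [340.0, 286.0]]
0.058 0 [[297.0, 313.0], [319.0, 313.0], [340.0, 313.0]]
0.058 -0.006 [[297.0, 340.0], [319.0, 340.0], [340.0, 340.0]]
0.065 0.006 [[297.0, 276.0], [319.0, 276.0], [340.0, 276.0]]
0.065 0 [[297.0, 302.0], [318.0, 302.0], [339.0, 302.0]]
0.065 -0.006 [[298.0, 328.0], [318.0, 329.0], [339.0, 329.0]]
```

View pics/w8b.png

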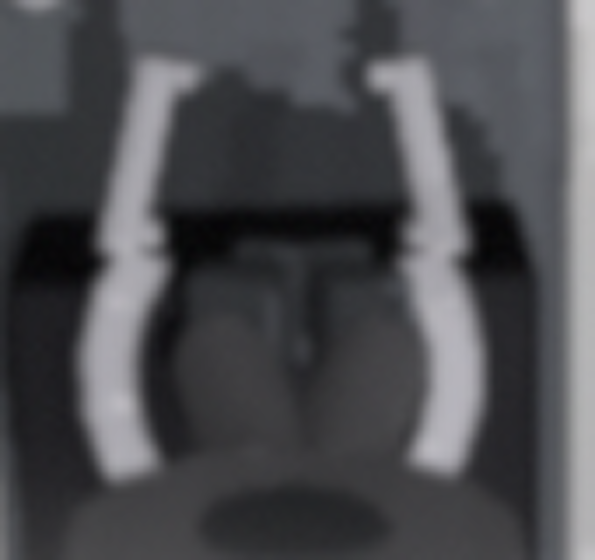

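```bash
python3 - <<'E'
from cell import bot
from h import *
bot.move_linear([.4842,-.1146,.116],speed=.08)
bot.wait(.2)
T=pose(bot);np.save('T9.npy',T);print(T[:3,3])
im=bot.camera('wrist');cv2.imwrite('pics/w9f.png',im[:,:,::-1]);cv2.imwrite('pics/w9.png',cv2.resize(im[180:270,265:370,::-1],None,fx=7,fy=6.6,interpolation=cv2.INTER_CUBIC))
im=bot.camera('scene');cv2.imwrite('pics/s9.png',cv2.resize(im[230:340,300:440,::-1],None,fx=5,fy=5,interpolation=cv2.INTER_CUBIC))
print(bot.read_clock())
E
```

```text
[ 0.4847 -0.1148  0.1166]
15.775
```

View pics/w9.png

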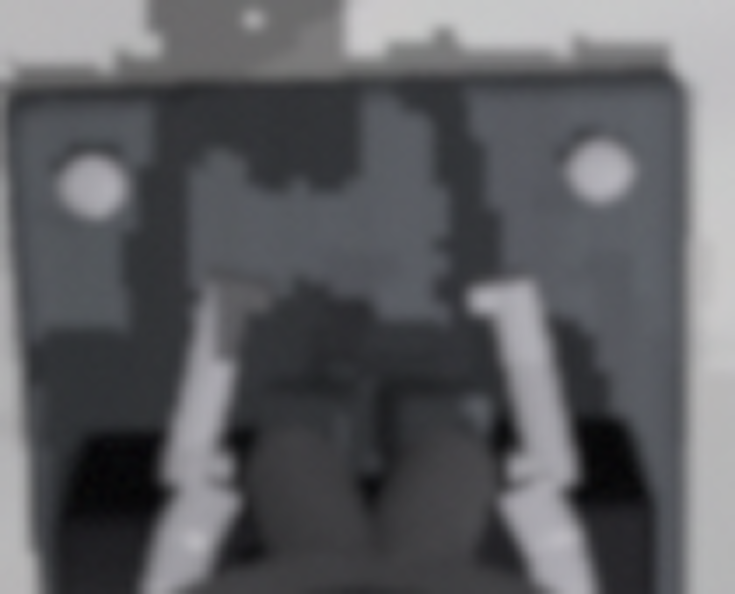

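View pics/s9.png

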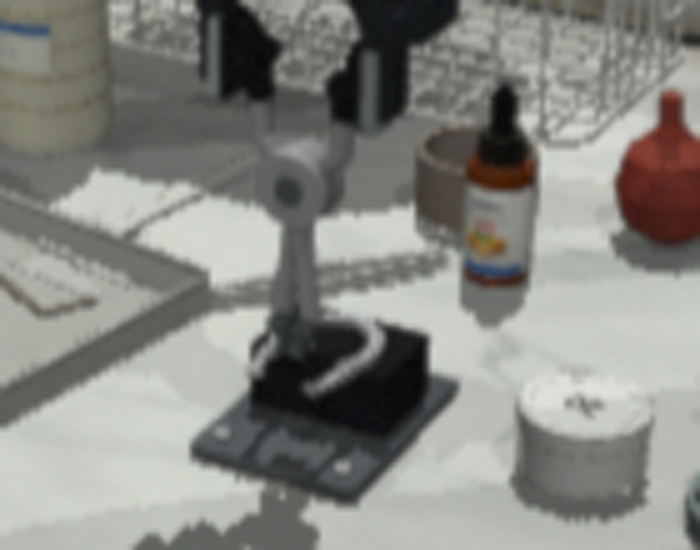

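```bash
python3 - <<'E'
from cell import bot
from h import *
T=np.load('T9.npy')
A=lambda x,y:np.array((265+x/7-.4,180+y/6.6-.4))
zt=T[2,3]-.065
for n,q in dict(footL=(265,390),footR=(475,385),mid=(373,385)).items(): print(n,at_z(bot,'wrist',A(*q),zt,T))
for n,q in dict(earL=(270,295),earR=(470,298),upLlow=(240,312),upRlow=(495,314),lipL=(235,468),lipR=(507,468),lipLup=(225,452),lipRup=(515,452)).items(): print(n,at_z(bot,'wrist',A(*q),.042,T))
E
```

```text
footL [ 0.4826 -0.1247  0.0516]
footR [ 0.482  -0.1036  0.0516]
mid [ 0.4821 -0.1138  0.0516]
earL [ 0.4749 -0.1244  0.042 ]
earR [ 0.4752 -0.1038  0.042 ]
upLlow [ 0.4768 -0.1276  0.042 ]
upRlow [ 0.477  -0.1011  0.042 ]
lipL [ 0.4951 -0.1284  0.042 ]
lipR [ 0.4951 -0.0995  0.042 ]
lipLup [ 0.4932 -0.1294  0.042 ]
lipRup [ 0.4932 -0.0987  0.042 ]
```

```bash
python3 - <<'E'
from cell import bot
from h import *
T=np.load('T9.npy')
for d in (.050,.054,.061,.065):
   print(d,[((proj(bot,'wrist',(T@np.array([0,d,z,1]))[:3],T)[0]-[265,180])*[7,6.6]).round(0).tolist() for z in (.0065,0,-.0065)])
im=cv2.imread('pics/w9f.png')[205:262,285:350]
im=cv2.convertScaleAbs(im,alpha=2.2,beta=0)
cv2.imwrite('pics/w9c.png',cv2.resize(im,None,fx=10,fy=10,interpolation=cv2.INTER_CUBIC))
E
```

```text
0.05 [[361.0, 394.0], [361.0, 455.0], [361.0, 514.0]]
0.054 [[361.0, 381.0], [361.0, 441.0], [361.0, 500.0]]
0.061 [[361.0, 360.0], [361.0, 419.0], [361.0, 476.0]]
0.065 [[361.0, 349.0], [361.0, 406.0], [360.0, 463.0]]
```

View pics/w9c.png

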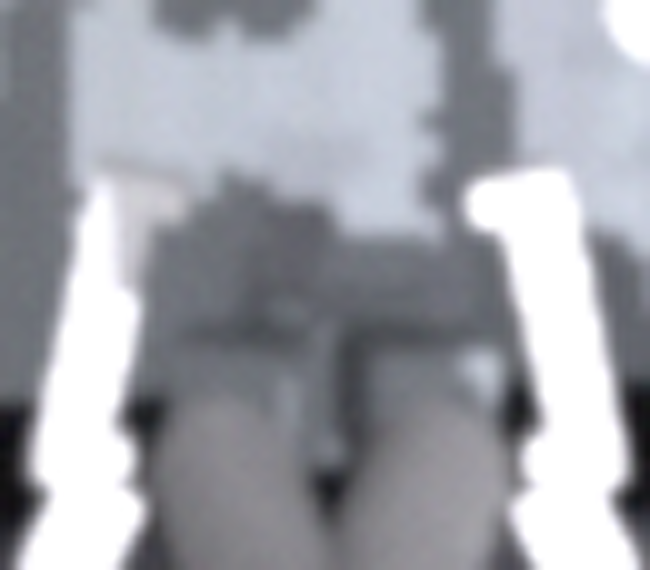

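```bash
python3 - <<'E'
from cell import bot
from h import *
p=bot.read_position()
r=bot.move_linear([.4845,-.1147,.1005],speed=.04,until_force=6)
print('contact',r,bot.read_position(),bot.read_ft_force())
bot.set_gripper(.62,50)
print(bot.read_gripper_width(),bot.read_ft_force(),bot.read_position())
T=pose(bot);np.save('T10.npy',T)
im=bot.camera('wrist');cv2.imwrite('pics/w10f.png',im[:,:,::-1]);cv2.imwrite('pics/w10.png',cv2.convertScaleAbs(cv2.resize(im[190:280,265:370,::-1],None,fx=7,fy=6.6,interpolation=cv2.INTER_CUBIC),alpha=1.7))
im=bot.camera('scene');cv2.imwrite('pics/s10.png',cv2.resize(im[230:340,300:440,::-1],None,fx=5,fy=5,interpolation=cv2.INTER_CUBIC))
print(bot.read_clock())
E
```

```text
contact False [ 0.4843 -0.1146  0.1002] [-0.6618  0.6094 -1.3398]
0.6217269802336133 [-0.1506  0.6795 -1.3581] [ 0.4847 -0.1148  0.1008]
16.6833
```

View pics/w10.png

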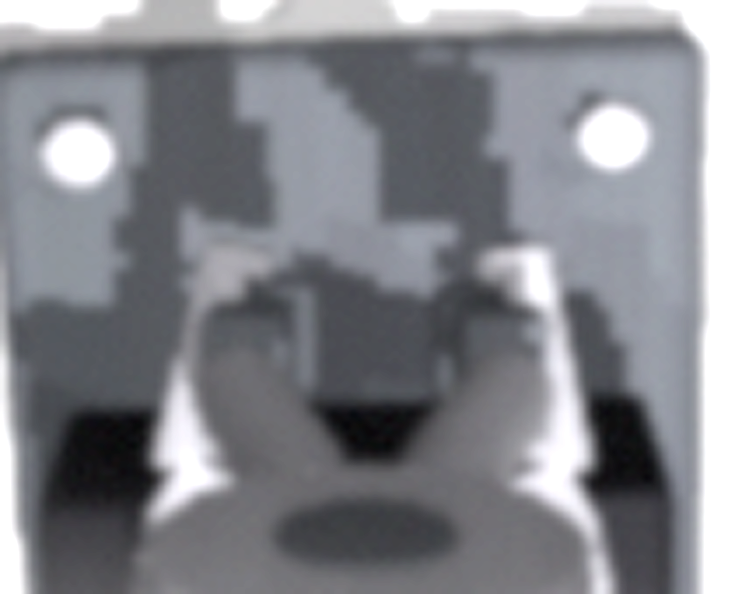

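View pics/s10.png

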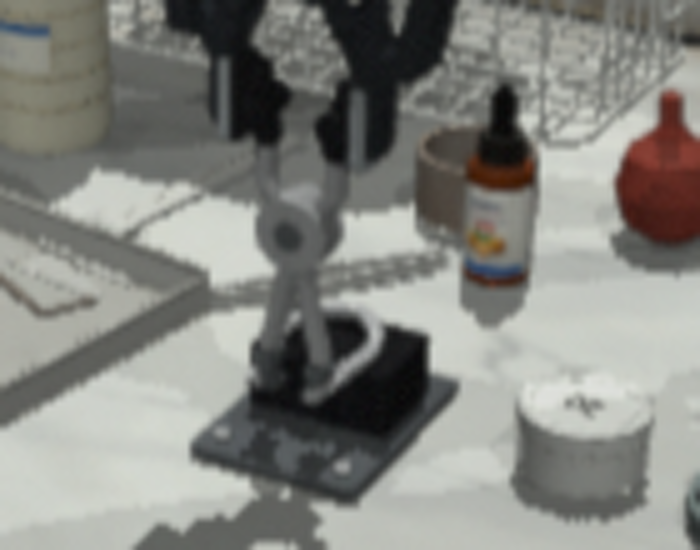

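```bash
python3 - <<'E'
from cell import bot
from h import *
bot.set_gripper(.55,50)
print(bot.read_gripper_width(),bot.read_ft_force(),bot.read_position())
im=bot.camera('wrist');cv2.imwrite('pics/w11.png',cv2.convertScaleAbs(cv2.resize(im[190:280,265:370,::-1],None,fx=7,fy=6.6,interpolation=cv2.INTER_CUBIC),alpha=1.7))
im=bot.camera('scene');cv2.imwrite('pics/s11.png',cv2.resize(im[230:340,300:440,::-1],None,fx=5,fy=5,interpolation=cv2.INTER_CUBIC))
print(bot.read_clock())
E
```

```text
0.5488406483402894 [-0.396   0.2513  1.473 ] [ 0.4846 -0.1148  0.1007]
17.0167
```

View pics/w11.png

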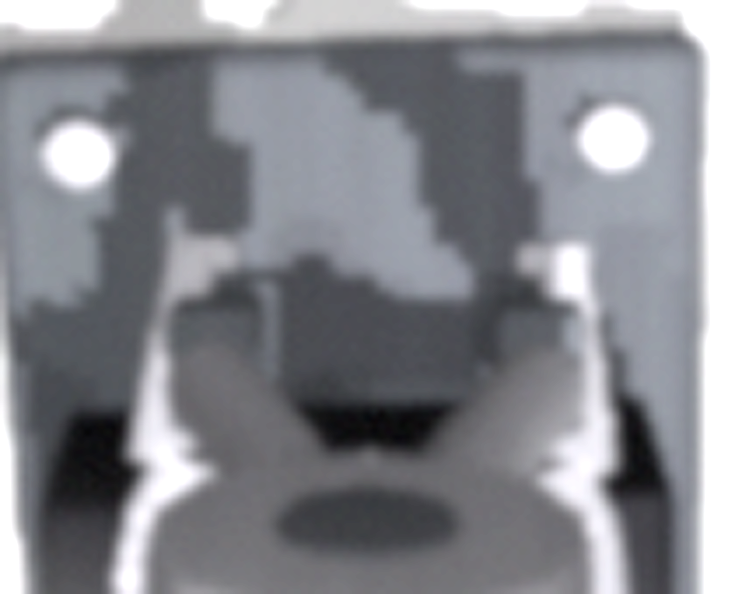

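View pics/s11.png

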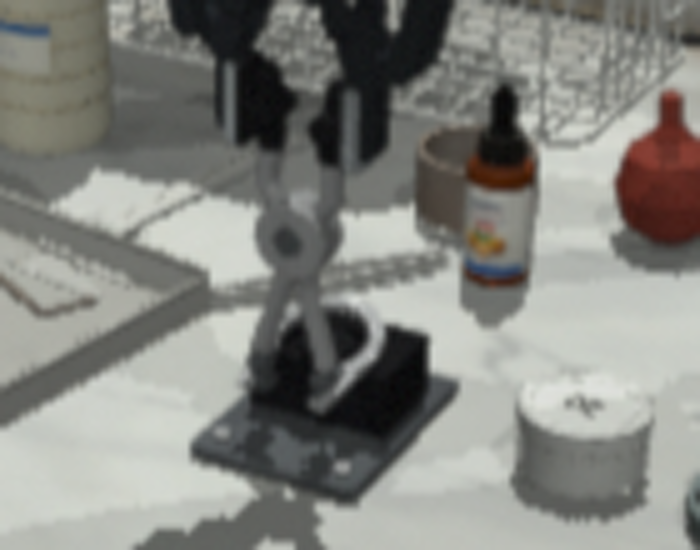

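```bash
python3 - <<'E'
from cell import bot
from h import *
x,y=.4846,-.1148
for w,z in ((.50,.1022),(.45,.1034),(.38,.1045)):
    bot.move_linear([x,y,z],speed=.03)
    print(bot.read_ft_force())
    bot.set_gripper(w,50)
    print(bot.read_gripper_width(),bot.read_ft_force(),bot.read_position())
im=bot.camera('wrist');cv2.imwrite('pics/w12.png',cv2.convertScaleAbs(cv2.resize(im[190:280,265:370,::-1],None,fx=7,fy=6.6,interpolation=cv2.INTER_CUBIC),alpha=1.7))
im=bot.camera('scene');cv2.imwrite('pics/s12.png',cv2.resize(im[230:340,300:440,::-1],None,fx=5,fy=5,interpolation=cv2.INTER_CUBIC))
print(bot.read_clock())
E
```

```text
[-0.5964  0.6259 -1.7568]
0.5025026905857324 [-0.5988  0.7711  0.8866] [ 0.4845 -0.1146  0.1021]
[-0.5938 -0.0057 -1.1942]
0.45461319728545574 [ 0.1789 -0.3387 -1.295 ] [ 0.4846 -0.1148  0.1034]
[-0.8161  1.0849 -1.8176]
0.38677713937153113 [ 0.0503 -0.1872 -2.2777] [ 0.4846 -0.1148  0.1045]
18.55
```

View pics/w12.png

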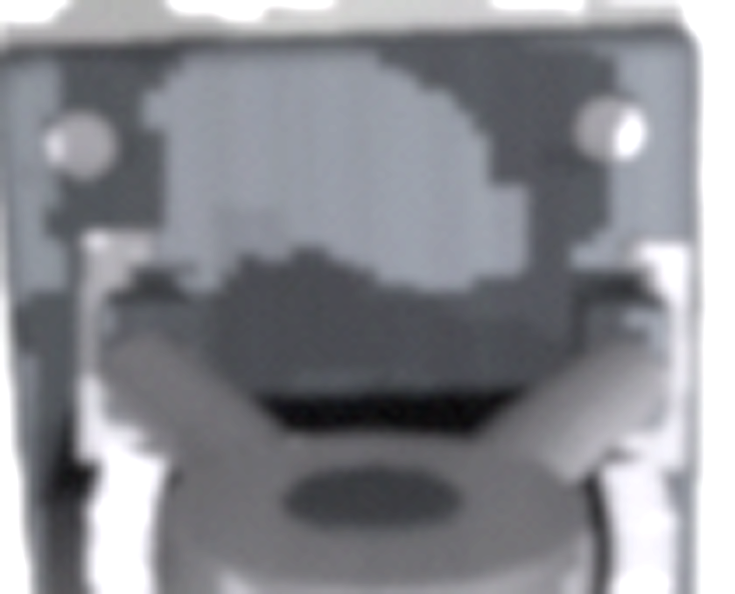

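View pics/s12.png

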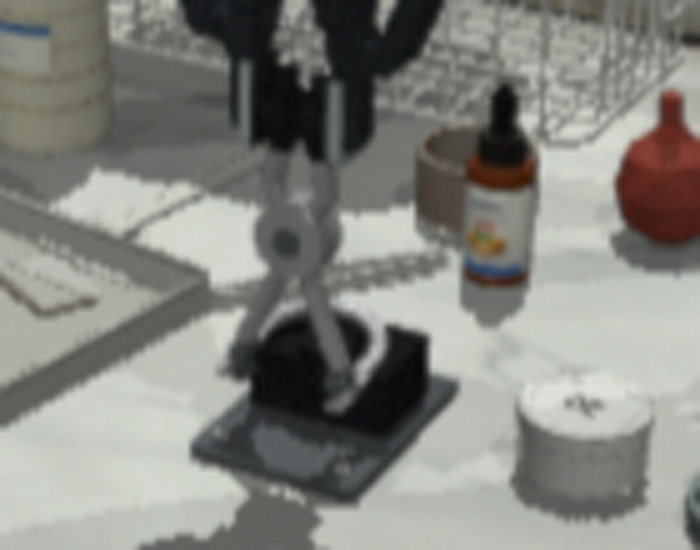

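```bash
python3 - <<'E'
from cell import bot
from h import *
bot.move_linear([.4846,-.1148,.135],speed=.05)
print(bot.read_ft_force(),bot.read_gripper_width())
bot.move_linear([.4846,-.1148,.185],speed=.08)
bot.wait(.2)
T=pose(bot);np.save('T13.npy',T);print(T[:3,3],bot.read_ft_force(),bot.read_gripper_width())
im=bot.camera('wrist');cv2.imwrite('pics/w13f.png',im[:,:,::-1]);cv2.imwrite('pics/w13.png',cv2.convertScaleAbs(cv2.resize(im[180:300,245:390,::-1],None,fx=5.5,fy=5,interpolation=cv2.INTER_CUBIC),alpha=1.7))
im=bot.camera('scene');cv2.imwrite('pics/s13.png',cv2.resize(im[200:340,300:480,::-1],None,fx=4.4,fy=4.3,interpolation=cv2.INTER_CUBIC))
im=bot.camera('top');cv2.imwrite('pics/t13f.png',im[:,:,::-1])
print(bot.read_clock())
E
```

```text
[-0.0664 -0.6676 -1.9131] 0.3811946460224301
[ 0.4842 -0.1147  0.1844] [ 0.3292  0.4041 -1.1358] 0.38257715932135516
20.4333
```

View pics/w13.png

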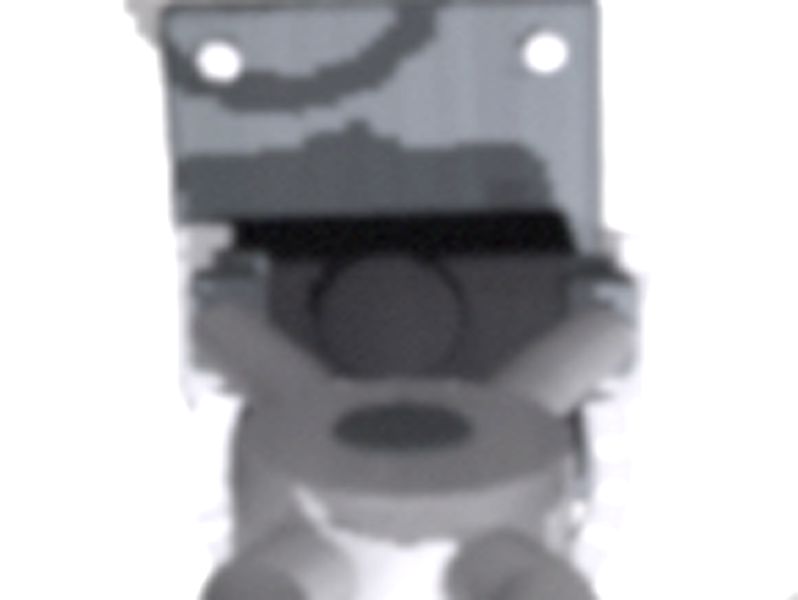

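View pics/s13.png

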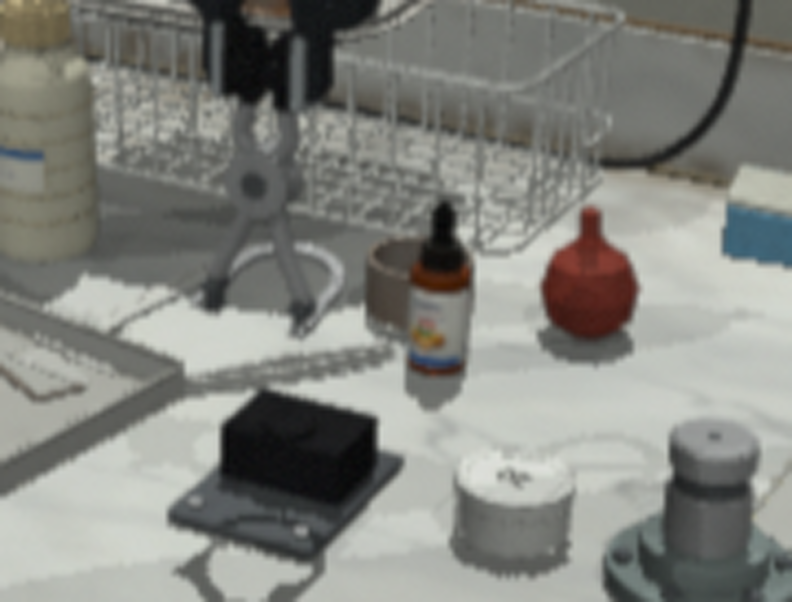

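```bash
python3 - <<'E'
import cv2
im=cv2.imread('pics/w13f.png');cv2.imwrite('pics/w13b.png',cv2.resize(im[190:340,240:400],None,fx=5,fy=4,interpolation=cv2.INTER_CUBIC))
im=cv2.imread('pics/t13f.png');cv2.imwrite('pics/t13.png',cv2.resize(im[130:280,320:480],None,fx=5,fy=4,interpolation=cv2.INTER_CUBIC))
E
```

```text
(no output)
```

View pics/w13b.png

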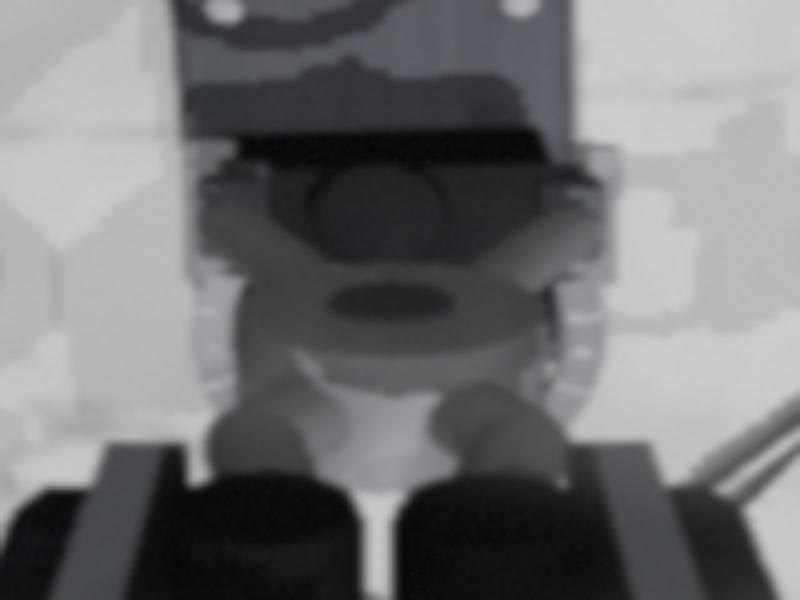

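View pics/t13.png

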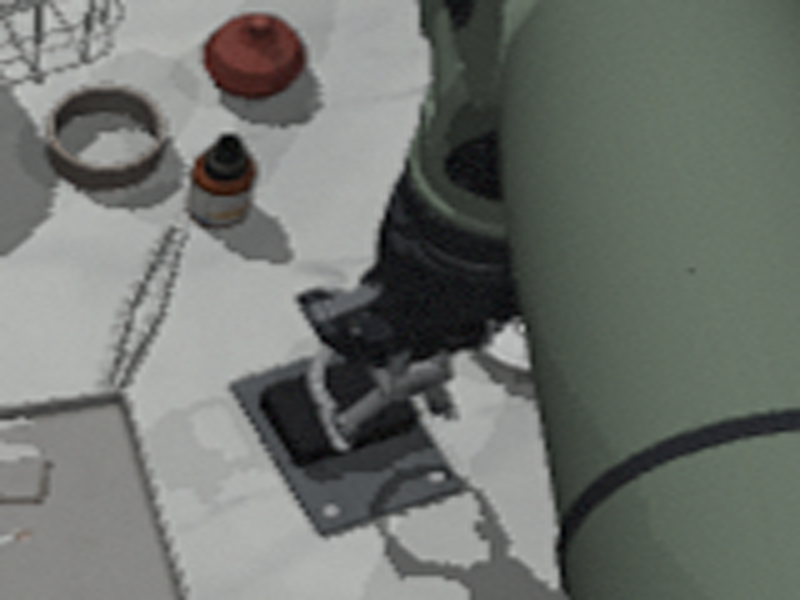

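```bash
python3 - <<'E'
from cell import bot
from h import *
T=np.load('T13.npy')
A=lambda x,y:np.array((240+x/5-.4,190+y/4-.4))
Ti=np.linalg.inv(T)
for d in (.060,.064):
  for n,q in dict(endL=(187,143),endR=(620,146),bendL=(187,275),bendR=(612,278),armL=(192,340),armR=(607,345),armLi=(243,340),armRi=(553,345)).items():
    p=at_z(bot,'wrist',A(*q),T[2,3]-d,T); print(d,n,p,(Ti@np.r_[p,1])[:3])
E
```

```text
0.06 endL [ 0.4706 -0.1418  0.1244] [-0.0271  0.06    0.0135]
0.06 endR [ 0.4711 -0.0823  0.1244] [0.0324 0.06   0.013 ]
0.06 bendL [ 0.4949 -0.1426  0.1244] [-0.0279  0.06   -0.0108]
0.06 bendR [ 0.4955 -0.0824  0.1244] [ 0.0323  0.06   -0.0114]
0.06 armL [ 0.5075 -0.1423  0.1244] [-0.0277  0.06   -0.0234]
0.06 armR [ 0.5085 -0.0825  0.1244] [ 0.0321  0.06   -0.0244]
0.06 armLi [ 0.5075 -0.1349  0.1244] [-0.0203  0.06   -0.0234]
0.06 armRi [ 0.5085 -0.0903  0.1244] [ 0.0243  0.06   -0.0244]
0.064 endL [ 0.4718 -0.1422  0.1204] [-0.0276  0.064   0.0123]
0.064 endR [ 0.4723 -0.0817  0.1204] [0.0329 0.064  0.0118]
0.064 bendL [ 0.4965 -0.143   0.1204] [-0.0284  0.064  -0.0124]
0.064 bendR [ 0.4971 -0.0818  0.1204] [ 0.0328  0.064  -0.013 ]
0.064 armL [ 0.5093 -0.1427  0.1204] [-0.0281  0.064  -0.0252]
0.064 armR [ 0.5103 -0.0819  0.1204] [ 0.0327  0.064  -0.0262]
0.064 armLi [ 0.5092 -0.1353  0.1204] [-0.0206  0.064  -0.0251]
0.064 armRi [ 0.5103 -0.0899  0.1204] [ 0.0247  0.064  -0.0262]
```

```bash
python3 - <<'E'
from cell import bot
from h import *
bot.move_linear([.5167,-.3219,.185],speed=.10)
bot.wait(.3)
T=pose(bot);np.save('T14.npy',T);print(T,bot.read_ft_force(),bot.read_gripper_width())
im=bot.camera('wrist');cv2.imwrite('pics/w14f.png',im[:,:,::-1]);cv2.imwrite('pics/w14.png',cv2.resize(im[180:330,240:400,::-1],None,fx=5,fy=4,interpolation=cv2.INTER_CUBIC))
im=bot.camera('scene');cv2.imwrite('pics/s14f.png',im[:,:,::-1]);cv2.imwrite('pics/s14.png',cv2.resize(im[230:370,380:540,::-1],None,fx=5,fy=4.25,interpolation=cv2.INTER_CUBIC))
im=bot.camera('top');cv2.imwrite('pics/t14f.png',im[:,:,::-1])
print(bot.read_clock())
E
```

```text
[[-0.0002 -0.     -1.      0.5167]
 [ 1.      0.     -0.0002 -0.3218]
 [ 0.     -1.      0.      0.185 ]
 [ 0.      0.      0.      1.    ]] [-0.164  -0.0201 -1.8372] 0.3860791568292293
23.125
```

View pics/w14.png

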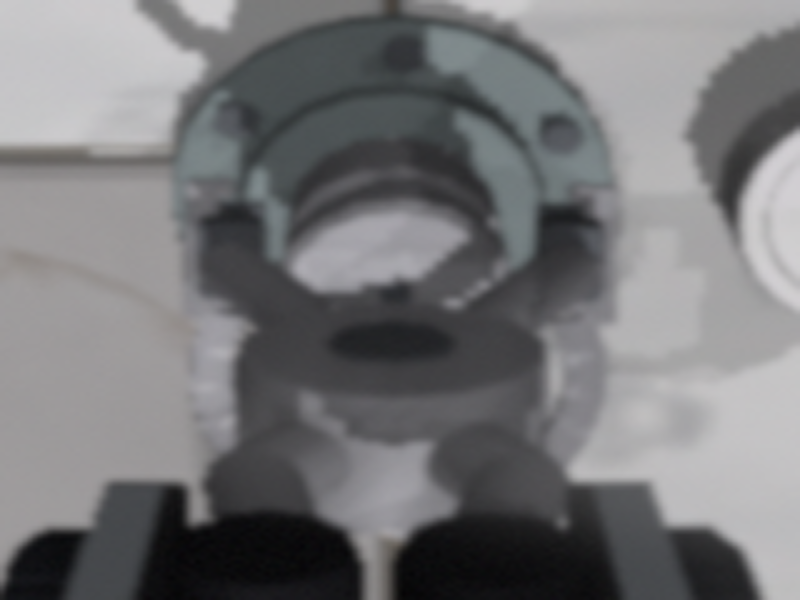

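View pics/s14.png

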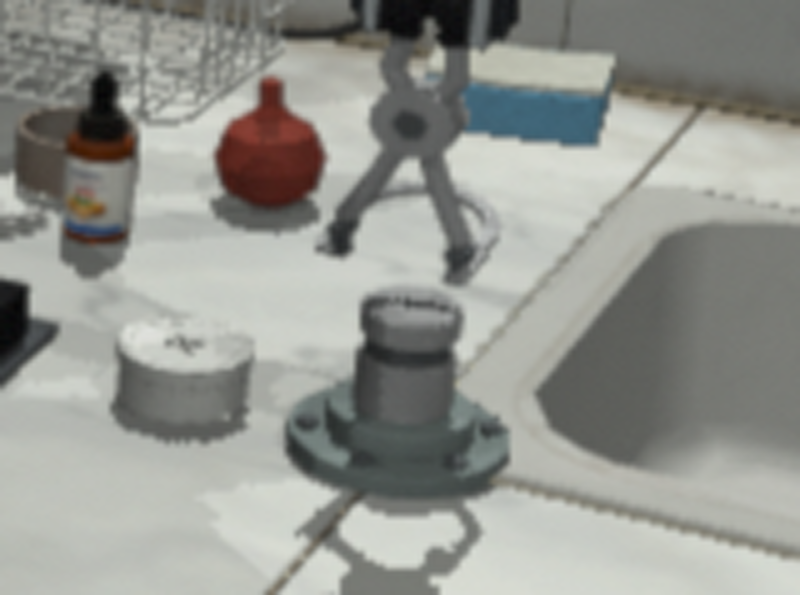

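View pics/t14f.png

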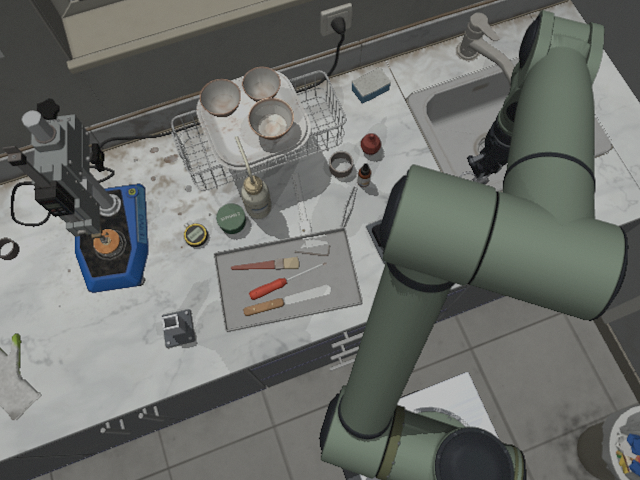

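```bash
python3 - <<'E'
from cell import bot
from h import *
T=np.load('T14.npy')
A=lambda x,y:np.array((240+x/5-.4,180+y/4-.4))
def w(n,q,z): print(n,at_z(bot,'wrist',A(*q),z,T))
w('dot',(394,291),.08)
w('topL',(288,260),.079);w('topR',(505,250),.079);
w('flL',(174,165),.012);w('flR',(610,165),.012);w('flfront',(392,17),.012);w('hubfront',(395,90),.026);w('hubL',(243,190),.026);w('hubR',(548,190),.026)
w('front cyl top edge',(394,192),.078)
w('front rim low',(394,140),.0655)
for d in (.061,):
  for n,q in dict(endL=(183,181),endR=(615,184),armL=(190,395),armR=(607,390)).items(): w(n,q,T[2,3]-d)
# scene: model overlay
c=bot.calibration('scene')
def S(P): return ((proj(bot,'scene',P)-[380,230])*[5,4.25])
sh=np.array([.5400,-.3197])
a=np.linspace(0,2*np.pi,80)
im=cv2.imread('pics/s14.png')
for r,z,col in((.02,.078,(0,0,255)),(.045,.012,(0,0,255)),(.03,.026,(0,0,255)),(.02,.0655,(0,255,255))):
    P=np.c_[sh[0]+r*np.cos(a),sh[1]+r*np.sin(a),0*a+z];cv2.polylines(im,[S(P).astype(int)],True,col,1)
for r,z in((.03,.124),(.024,.124)):
    P=np.c_[.5167+.0227+r*np.cos(a),-.3218+.0022+r*np.sin(a),0*a+z];cv2.polylines(im,[S(P).astype(int)],True,(0,255,0),1)
cv2.imwrite('pics/s14o.png',im)
E
```

```text
dot [ 0.5399 -0.32    0.08  ]
topL [ 0.5335 -0.3376  0.079 ]
topR [ 0.5313 -0.3017  0.079 ]
flL [ 0.532  -0.3636  0.012 ]
flR [ 0.5319 -0.2763  0.012 ]
flfront [ 0.4946 -0.32    0.012 ]
hubfront [ 0.5097 -0.3195  0.026 ]
hubL [ 0.5343 -0.3488  0.026 ]
hubR [ 0.5343 -0.2899  0.026 ]
front cyl top edge [ 0.5191 -0.3201  0.078 ]
front rim low [ 0.5114 -0.32    0.0655]
endL [ 0.5032 -0.3495  0.124 ]
endR [ 0.5036 -0.29    0.124 ]
armL [ 0.5436 -0.35    0.124 ]
armR [ 0.5426 -0.2894  0.124 ]
```

View pics/s14o.png

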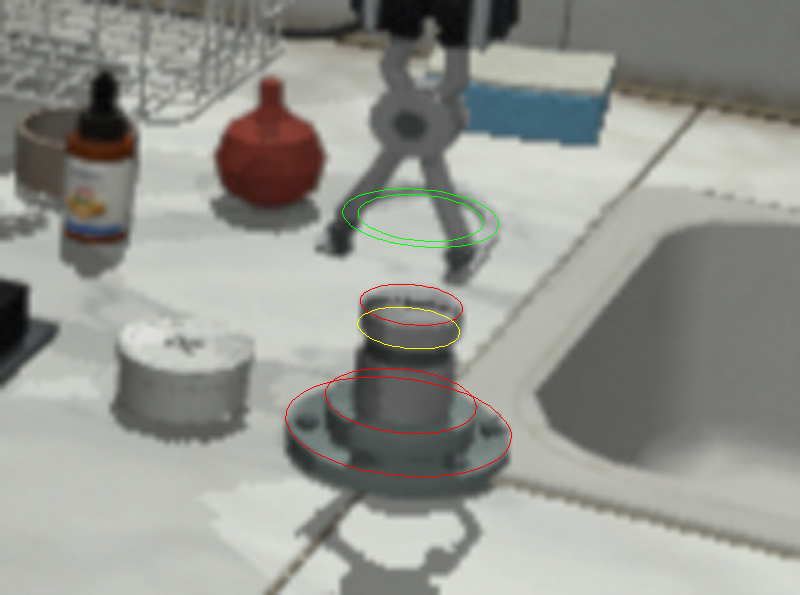

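```bash
python3 - <<'E'
from cell import bot
from h import *
im=cv2.imread('pics/s14f.png')[262:302,440:486]
a=cv2.resize(im,None,fx=8.5,fy=12,interpolation=cv2.INTER_CUBIC);b=a.copy()
t=np.linspace(0,2*np.pi,120)
for r in (.03,.024):
    P=np.c_[.5392+r*np.cos(t),-.31975+r*np.sin(t),0*t+.124]
    cv2.polylines(b,[((proj(bot,'scene',P)-[440,262]+.5)*[8.5,12]).astype(int)],True,(0,255,0),1)
cv2.imwrite('pics/s14z.png',np.hstack([a,b]))
E
```

View pics/s14z.png

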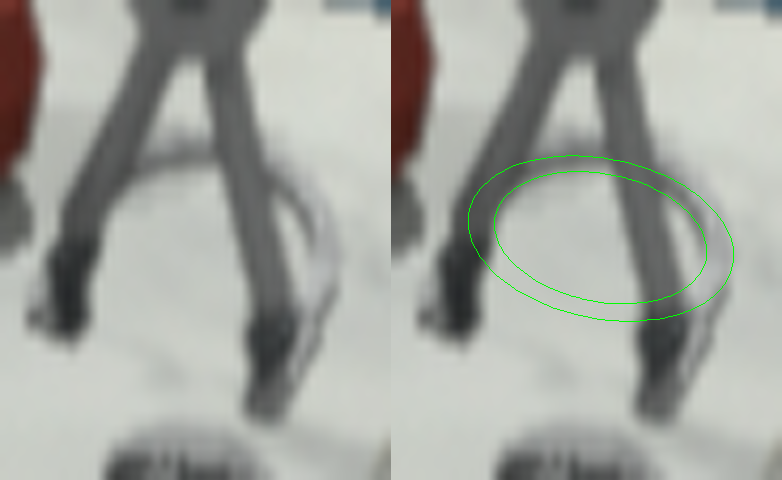

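```bash
python3 - <<'E'
from cell import bot
from h import *
def zoom(x0,y0,x1,y1,f,polys,out):
    im=cv2.imread('pics/s14f.png')[y0:y1,x0:x1]
    a=cv2.resize(im,None,fx=f,fy=f,interpolation=cv2.INTER_CUBIC);b=a.copy()
    for P,c in polys: cv2.polylines(b,[((proj(bot,'scene',P)-[x0,y0]+.5)*f).astype(int)],False,c,1)
    cv2.imwrite(out,np.hstack([a,b]))
t=np.linspace(0,2*np.pi,120)
C=lambda r,z:np.c_[.5398+r*np.cos(t),-.32+r*np.sin(t),0*t+z]
zoom(432,292,486,352,7,[(C(.02,.078),(0,0,255)),(C(.018,.08),(0,0,255)),(C(.02,.0655),(0,255,0)),(C(.02,.0545),(0,255,0)),(C(.03,.026),(0,255,255)),(C(.045,.012),(255,0,0)),(C(.045,0),(255,0,0))],'pics/s14s.png')
# ring with ears
z=.124
E=lambda y,z:np.array([[.5034,y,z],[.5275,y,z],[.5275,y,z-.004],[.5034,y,z-.004],[.5034,y,z]])
R1=lambda r,z:np.c_[.5392+r*np.cos(t),-.31975+r*np.sin(t),0*t+z]
zoom(436,258,492,304,7,[(R1(.03,z),(0,255,0)),(R1(.024,z),(0,255,0)),(R1(.024,z-.004),(0,200,0)),(E(-.2898,z),(0,0,255)),(E(-.3495,z),(0,0,255))],'pics/s14r.png')
E
```

```text
(no output)
```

View pics/s14s.png

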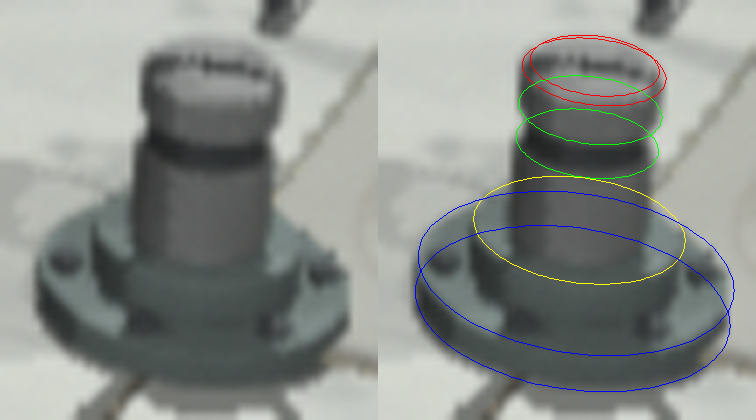

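View pics/s14r.png

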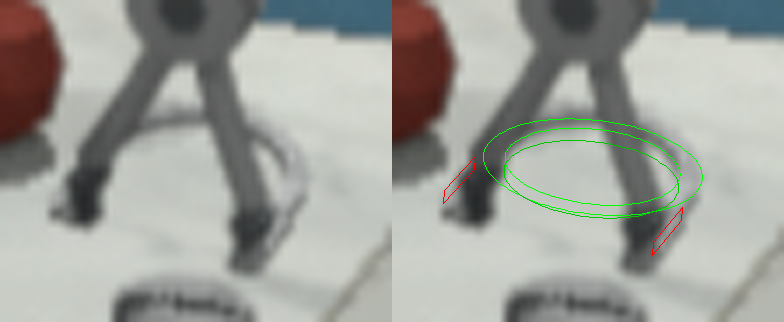

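```bash
cat >> h.py <<'E'
def ringpolys(c,yaw,phi,roll=0):
    """c: centre mid-thickness world; phi>0: back (+x) up"""
    t=np.linspace(0,2*np.pi,160)
    Rm=(R.from_euler('z',yaw)*R.from_euler('y',-phi)*R.from_euler('x',roll)).as_matrix()
    tt=np.linspace(-2.25,2.25,120)
    o=[]
    for r,z in ((.03,.002),(.024,.002),(.024,-.002),(.03,-.002)):
        o.append(np.c_[r*np.cos(tt),r*np.sin(tt),0*tt+z])
    for s in (1,-1):
        for z in (.002,-.002):
            o.append(np.array([[-.035,s*.030,z],[-.035,s*.026,z],[-.012,s*.026,z],[-.012,s*.030,z],[-.035,s*.030,z]]))
    return [p@Rm.T+c for p in o]
def overlay(bot,cam,img,x0,y0,x1,y1,f,polys,out,bias=(0,0),T=None):
    im=cv2.imread(img)[y0:y1,x0:x1]
    a=cv2.resize(im,None,fx=f,fy=f,interpolation=cv2.INTER_CUBIC);b=a.copy()
    for P in polys: cv2.polylines(b,[((proj(bot,cam,P,T)+bias-[x0,y0]+.5)*f).astype(int)],False,(0,0,255),1)
    cv2.imwrite(out,np.hstack([a,b]))
E
python3 - <<'E'
from cell import bot
from h import *
out=[]
for phi in (0,.06,.12):
    # seats fixed: seat at x .5162, z .1205
    c=np.array([.5162+.023*np.cos(phi),-.31975,.1205+.023*np.sin(phi)])
    overlay(bot,'scene','pics/s14f.png',440,264,484,300,9,ringpolys(c,0,phi),'pics/tmp.png',(-.9,.6))
    im=cv2.imread('pics/tmp.png');out.append(im[:,im.shape[1]//2:]); l=im[:,:im.shape[1]//2]
g=np.vstack([np.hstack([l,out[0]]),np.hstack([out[1],out[2]])]);cv2.imwrite('pics/s14fit.png',cv2.resize(g,(790,600*790//800)))
E
```

```text
(no output)
```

View pics/s14fit.png

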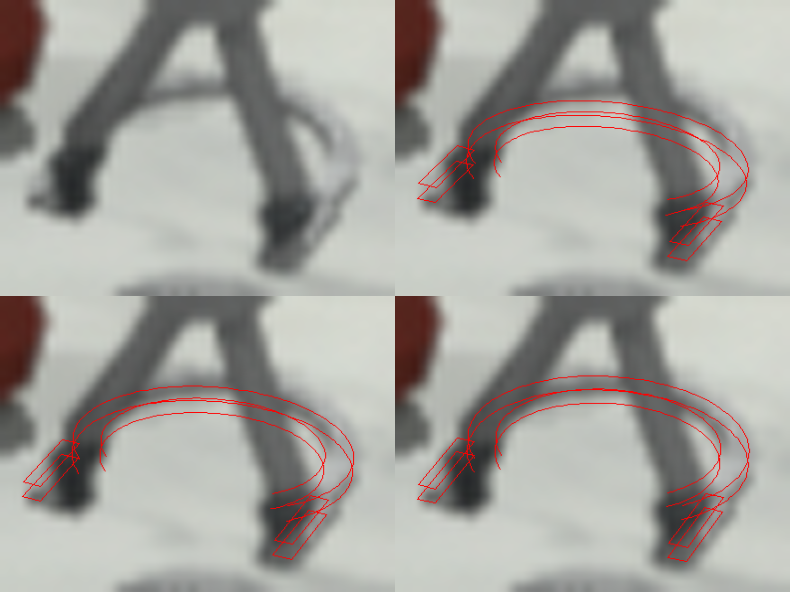

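```bash
python3 - <<'E'
import cv2,numpy as np
im=cv2.imread('pics/s14f.png')[270:300,440:484].astype(float)
im=np.clip((im-40)*1.25,0,255)
im=np.clip(255*(im/255)**1.6*1.2,0,255).astype(np.uint8)
cv2.imwrite('pics/s14big.png',cv2.resize(im,None,fx=18,fy=18,interpolation=cv2.INTER_LANCZOS4))
im=cv2.imread('pics/w14f.png')[215:285,270:370]
im=cv2.convertScaleAbs(im,alpha=1.5,beta=-20)
cv2.imwrite('pics/w14big.png',cv2.resize(im,None,fx=8,fy=8,interpolation=cv2.INTER_LANCZOS4))
E
```

```text
(no output)
```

View pics/s14big.png

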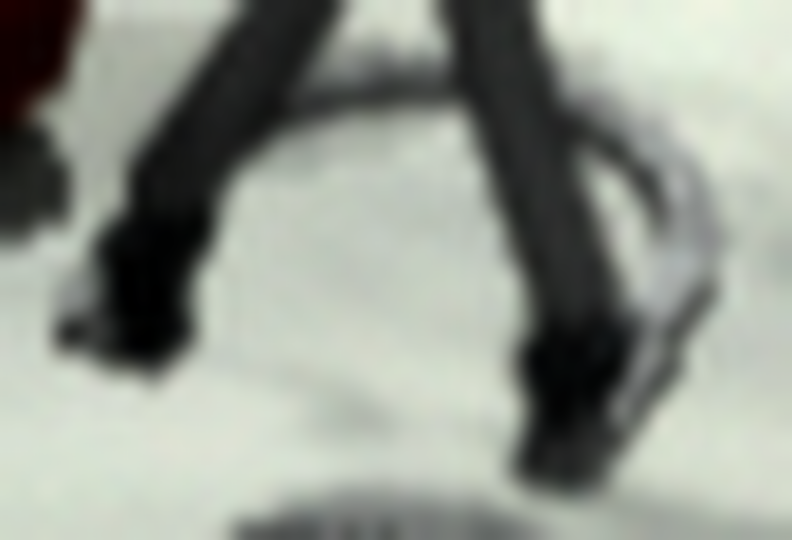

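View pics/w14big.png

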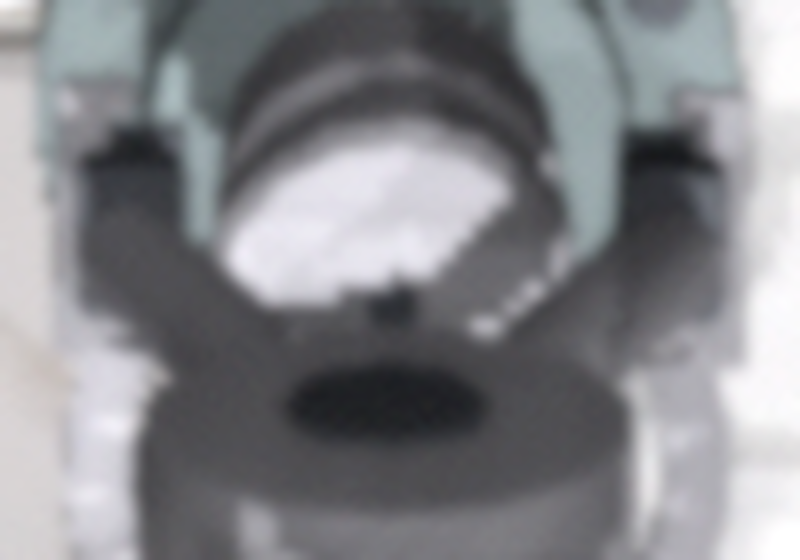

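```bash
cat > fit.py <<'E'
from cell import bot
from h import *
from scipy.optimize import least_squares
T=np.load('T14.npy')
tt=np.linspace(-2.2,2.2,400)
bias=np.array([-.9,.6])
s18=lambda x,y:np.array([440+x/18-.5,270+y/18-.5])
w8=lambda x,y:np.array([270+x/8-.5,215+y/8-.5])
def model(p):
    c=p[:3]+[.5392,-.31975,.122];phi,roll,yaw,el,eo=p[3:]
    Rm=(R.from_euler('z',yaw)*R.from_euler('y',-phi)*R.from_euler('x',roll)).as_matrix()
    W=lambda P:np.atleast_2d(P)@Rm.T+c
    S=lambda P:proj(bot,'scene',W(P))+bias
    Q=lambda P:proj(bot,'wrist',W(P),T)
    C=lambda r,z:np.c_[r*np.cos(tt),r*np.sin(tt),0*tt+z]
    r=[]
    a=S(C(.024,-.002));m=a[abs(a[:,0]-s18(380,0)[0]).argsort()[:2]];m=a[(a[:,1]<280)];k=abs(m[:,0]-s18(380,0)[0]).argmin();r.append(m[k,1]-s18(380,105)[1])
    a=S(C(.024,.002));m=a[(a[:,1]<282)];k=abs(m[:,0]-s18(390,0)[0]).argmin();r.append(m[k,1]-s18(390,80)[1])
    r.append(S(C(.03,.002))[:,0].max()-s18(720,0)[0])
    r+=list((S([-el,-eo,-.002])[0]-s18(628,432)))
    r+=list((S([-el,eo,-.002])[0]-s18(57,343)))
    r+=list((S([-el,eo,.002])[0]-s18(70,288))*[.5,1])
    r+=list(Q([-el,eo,.002])[0]-w8(742,95))
    r+=list(Q([-el,-eo,.002])[0]-w8(60,88))
    a=Q(C(.03,.002)); r.append(a[:,0].min()-w8(70,0)[0]); r.append(a[:,0].max()-w8(729,0)[0])
    r+=list((p[:8]-np.array([0,0,0,0,0,0,.035,.030]))/np.array([.004,.004,.006,.15,.1,.03,.0015,.001])*.3)
    return np.array(r)
s=least_squares(model,[0,0,0,0,0,0,.035,.030],diff_step=1e-4,loss='soft_l1')
np.set_printoptions(precision=4,suppress=True)
print(s.x,s.x[:3]+[.5392,-.31975,.122]);print(s.fun)
J=s.jac;print('sd',np.sqrt(np.diag(np.linalg.inv(J.T@J)))*.5)
E
python3 fit.py
```

```text
[ 0.0017 -0.0001  0.0037  0.1188 -0.0683 -0.011   0.0366  0.0296] [ 0.5409 -0.3199  0.1257]
[ 0.2662 -0.1411 -0.0833 -2.5521  0.3204 -0.3391 -0.5908 -0.5701  0.7146
  0.0963 -0.2381 -0.0514  0.6418 -1.2014  0.2122  0.1268 -0.0111  0.1845
  0.2375 -0.2048 -0.1098  0.3295 -0.111 ]
sd [0.0019 0.0003 0.0008 0.0287 0.0273 0.0082 0.0018 0.0003]
```

```bash
python3 - <<'E'
from cell import bot
from h import *
q=np.array(bot.read_joint_positions());np.save('q14.npy',q)
for n,dj in (('A',1.0),('B',-.57)):
    j=q.copy();j[5]+=dj;bot.goto_joints(j);bot.wait(.2)
    T=pose(bot);np.save(f'T15{n}.npy',T)
    im=bot.camera('scene');cv2.imwrite(f'pics/s15{n}f.png',im[:,:,::-1])
    cv2.imwrite(f'pics/s15{n}.png',cv2.resize(im[245:305,430:510,::-1],None,fx=9,fy=9,interpolation=cv2.INTER_LANCZOS4))
    im=bot.camera('wrist');cv2.imwrite(f'pics/w15{n}f.png',im[:,:,::-1])
print(bot.read_clock())
E
```

```text
26.0667
```

View pics/s15A.png

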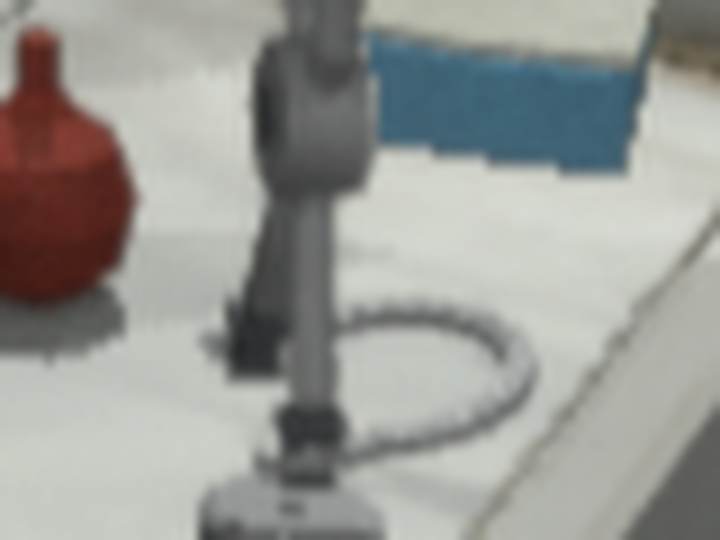

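View pics/s15B.png

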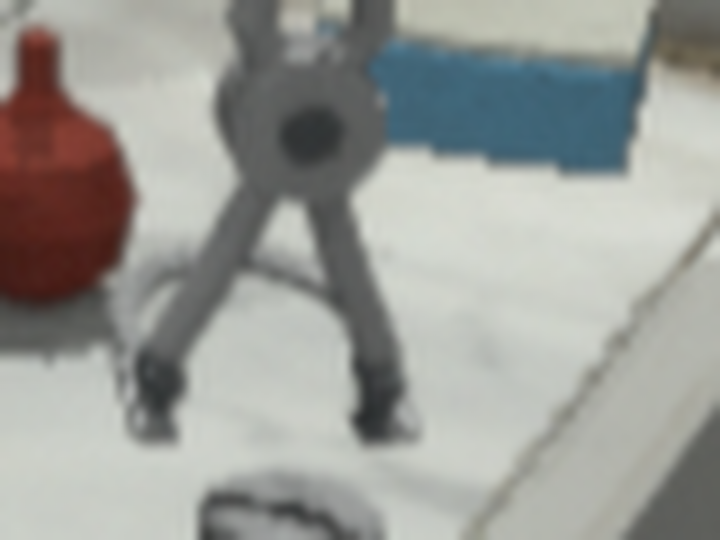

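```bash
python3 - <<'E'
from cell import bot
from h import *
out=[]
T0=np.load('T14.npy')
for n in 'AB':
    T=np.load(f'T15{n}.npy')
    l=None
    row=[]
    for phi in (0,.1):
        Rr=T[:3,:3]@T0[:3,:3].T
        polys=[]
        for p in ringpolys(np.array([.5162-T0[0,3]+.023*np.cos(phi),.0021,.1215-T0[2,3]+.023*np.sin(phi)]),0,phi):
            polys.append(p@Rr.T+T[:3,3])
        overlay(bot,'scene',f'pics/s15{n}f.png',440,262,500,298,6.5,polys,'pics/tmp.png',(-.9,.6))
        im=cv2.imread('pics/tmp.png');row.append(im[:,im.shape[1]//2:])
        l=im[:,:im.shape[1]//2]
    out.append(np.vstack(row))
cv2.imwrite('pics/s15fit.png',np.hstack(out))
E
```

```text
(no output)
```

View pics/s15fit.png

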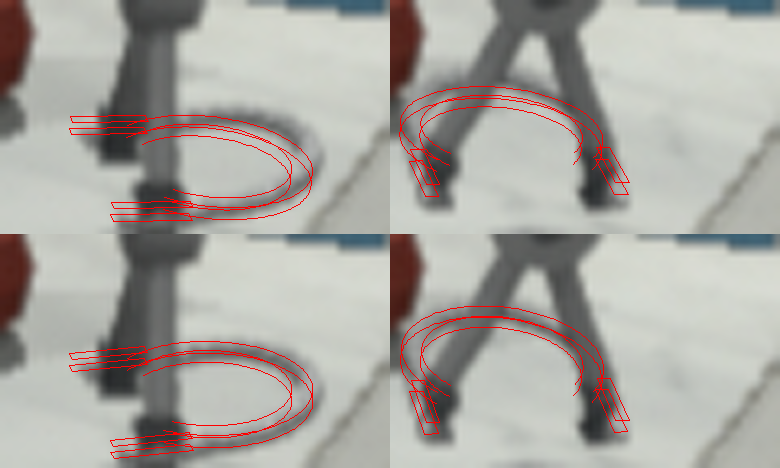

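```bash
cat > fit2.py <<'E'
from cell import bot
from h import *
from scipy.optimize import least_squares
T0=np.load('T14.npy');TA=np.load('T15A.npy');TB=np.load('T15B.npy')
tt=np.linspace(-2.2,2.2,400)
s18=lambda x,y:np.array([440+x/18-.5,270+y/18-.5])
w8=lambda x,y:np.array([270+x/8-.5,215+y/8-.5])
s9=lambda x,y:np.array([430+x/9-.5,245+y/9-.5])
C=lambda r,z:np.c_[r*np.cos(tt),r*np.sin(tt),0*tt+z]
# ring in tool-like frame: origin TCP, axes = world axes at T0
def mk(p):
    phi,roll,yaw=p[3:6]
    Rm=(R.from_euler('z',yaw)*R.from_euler('y',-phi)*R.from_euler('x',roll)).as_matrix()
    c=np.array(p[:3])
    def W(P,T): 
        Rr=T[:3,:3]@T0[:3,:3].T
        return (np.atleast_2d(P)@Rm.T+c)@Rr.T+T[:3,3]
    return W
def atu(a,u,top):
    m=a[np.abs(a[:,0]-u)<1.0]
    if len(m)==0: return a[:,1].mean()
    return m[:,1].min() if top else m[:,1].max()
def model(p,full=False):
    W=mk(p);el,eo,bx,by=p[6:10];bias=[bx,by]
    S=lambda P,T:proj(bot,'scene',W(P,T))+bias
    Q=lambda P:proj(bot,'wrist',W(P,T0),T0)
    r=[]
    r.append(atu(S(C(.024,-.002),T0),s18(380,0)[0],1)-s18(0,105)[1])
    r.append(atu(S(C(.024,.002),T0),s18(390,0)[0],1)-s18(0,80)[1])
    r.append(S(C(.03,.002),T0)[:,0].max()-s18(720,0)[0])
    r+=list((S([-el,eo,-.002],T0)[0]-s18(57,343)))
    r+=list(Q([-el,eo,.002])[0]-w8(742,95)); r+=list(Q([-el,-eo,.002])[0]-w8(60,88))
    a=Q(C(.03,.002)); r.append(a[:,0].min()-w8(70,0)[0]); r.append(a[:,0].max()-w8(729,0)[0])
    # A
    r+=list(S([-el,eo-.002,0],TA)[0]-s9(203,340)); r+=list(S([-el,-eo+.002,0],TA)[0]-s9(260,456))
    r.append(S(C(.03,0),TA)[:,0].max()-s9(540,0)[0])
    r.append(atu(S(C(.03,-.002),TA),s9(430,0)[0],0)-s9(0,453)[1])
    r.append(atu(S(C(.03,.002),TA),s9(420,0)[0],1)-s9(0,297)[1])
    r.append(atu(S(C(.024,-.002),TA),s9(420,0)[0],1)-s9(0,326)[1])
    # B
    r.append(S(C(.03,.0),TB)[:,0].min()-s9(115,0)[0])
    r.append(atu(S(C(.024,-.002),TB),s9(280,0)[0],1)-s9(0,276)[1])
    r+=list((p-P0)/SG)
    return np.array(r)
P0=np.array([.0235,.0022,-.063,.05,0,0,.035,.030,-.9,.6])
SG=np.array([.01,.01,.02,.3,.2,.06,.0015,.001,.4,.4])
s=least_squares(model,P0,x_scale=np.array([.001,.001,.001,.02,.02,.02,.001,.001,.3,.3]),diff_step=1e-3,loss='soft_l1')
print(s.x);print(s.fun[:-10])
J=s.jac;print('sd',np.sqrt(np.diag(np.linalg.inv(J.T@J)))*.6)
np.save('ring.npy',s.x)
E
python3 fit2.py
```

```text
[ 0.0239  0.0027 -0.0616  0.1753  0.0101 -0.0064  0.0356  0.0299 -0.228
  0.5138]
[ 0.1105 -0.1558  0.0613 -0.173  -0.1404 -0.0606  0.1986  0.0569  0.3809
 -0.7492  0.2603 -0.4645  0.0268 -0.5858  0.7159 -0.5286 -0.4727  0.0942
  0.1187 -0.8437  0.3338]
sd [0.0009 0.0003 0.0008 0.0219 0.0224 0.0082 0.0008 0.0003 0.2878 0.2409]
```

```bash
cat >> h.py <<'E'
def tool_for(c_rel,target,alpha,beta=0):
    Rt=R.from_euler('y',alpha)*R.from_euler('x',beta)
    x=np.array([0,1.,0]);y=np.array([0,0,-1.]);z=np.cross(x,y)
    q=(Rt*R.from_matrix(np.c_[x,y,z])).as_quat()
    return np.asarray(target)-Rt.apply(c_rel),[q[3],q[0],q[1],q[2]]
E
python3 - <<'E'
from cell import bot
from h import *
c=np.load('ring.npy')[:3]
p,q=tool_for(c,[.5398,-.3200,.125],.15)
print(p,q,bot.solve_ik(p,q))
bot.move_pose(p,q);bot.wait(.3)
T=pose(bot);np.save('T16.npy',T);print(T,bot.read_ft_force(),bot.read_gripper_width())
im=bot.camera('wrist');cv2.imwrite('pics/w16f.png',im[:,:,::-1])
im=bot.camera('scene');cv2.imwrite('pics/s16f.png',im[:,:,::-1])
print(bot.read_clock())
overlay(bot,'scene','pics/s16f.png',436,258,480,342,7,ringpolys(np.array([.5398,-.32,.125]),0,0),'pics/s16.png',(-.5,.5))
overlay(bot,'wrist','pics/w16f.png',265,205,375,300,3.6,ringpolys(np.array([.5398,-.32,.125]),0,0),'pics/w16.png',T=T)
E
```

```text
[ 0.5254 -0.3227  0.1895] [np.float64(-0.536059262692475), np.float64(0.46112955541973255), np.float64(0.46112955541973255), np.float64(-0.536059262692475)] [-0.6218  0.5691  0.1717  1.2957 -0.0872 -0.6164]
[[ 0.     -0.1491 -0.9888  0.5251]
 [ 1.     -0.0002  0.     -0.3228]
 [-0.0002 -0.9888  0.1491  0.1898]
 [ 0.      0.      0.      1.    ]] [ 0.7282  0.1292 -2.0174] 0.3846837305239773
27.1167
```

View pics/s16.png

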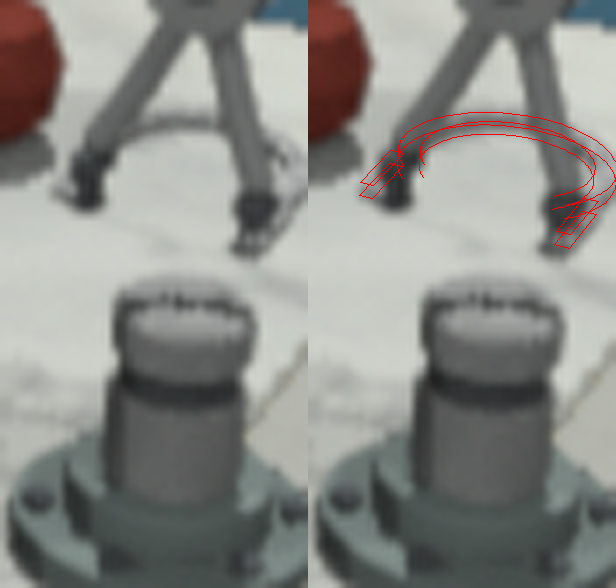

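View pics/w16.png

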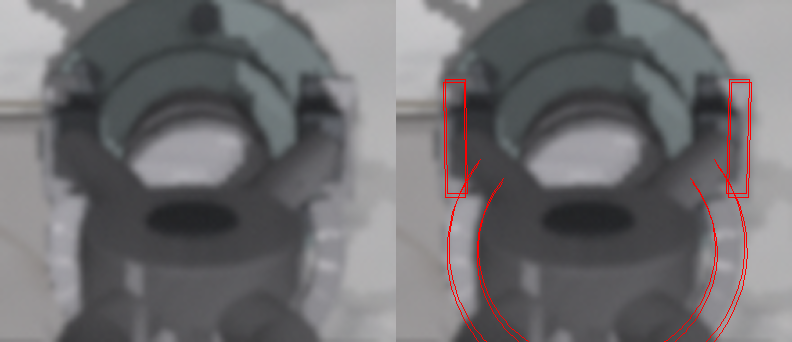

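```bash
python3 - <<'E'
from cell import bot
from h import *
c=np.load('ring.npy')[:3]
p,q=tool_for(c,[.5393,-.3200,.122],.10)
bot.move_linear(p,speed=.05,rotation=q)
f0=np.array(bot.read_ft_force())
p,_=tool_for(c,[.5393,-.3200,.090],.10)
r=bot.move_linear(p,speed=.05,until_force=4)
bot.wait(.2)
T=pose(bot);np.save('T17.npy',T);print(r,T[:3,3],p,f0,bot.read_ft_force(),bot.read_gripper_width())
im=bot.camera('wrist');cv2.imwrite('pics/w17f.png',im[:,:,::-1])
im=bot.camera('scene');cv2.imwrite('pics/s17f.png',im[:,:,::-1])
print(bot.read_clock())
ce=T[:3,3]+R.from_euler('y',.10).apply(c)
overlay(bot,'scene','pics/s17f.png',430,264,486,348,7,ringpolys(ce,0,.04),'pics/s17.png',(-.5,.5))
overlay(bot,'wrist','pics/w17f.png',265,205,375,300,3.6,ringpolys(ce,0,.04),'pics/w17.png',T=T)
E
```

```text
False [ 0.5219 -0.3229  0.1541] [ 0.5217 -0.3227  0.1537] [ 0.587  -0.1888 -2.0382] [ 0.2983 -0.4179 -1.4911] 0.3814280510179986
28.4667
```

View pics/s17.png

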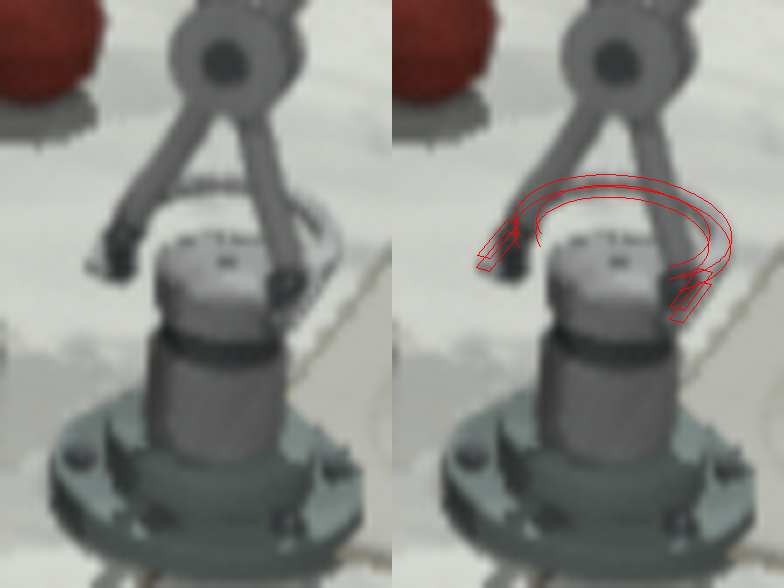

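View pics/w17.png

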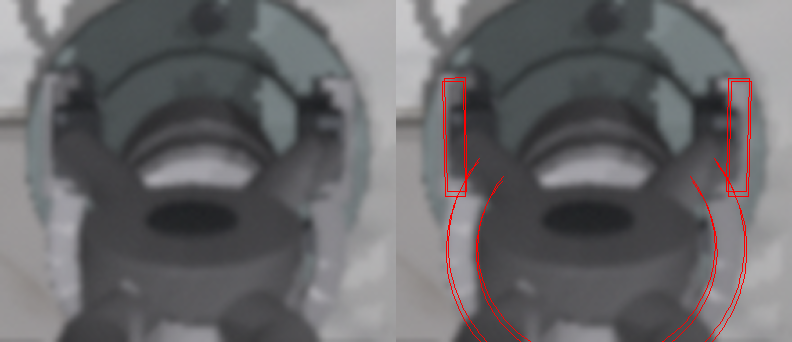

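```bash
python3 - <<'E'
from cell import bot
from h import *
c=np.load('ring.npy')[:3]
p,q=tool_for(c,[.5393,-.3200,.089],.12)
bot.move_linear(p,speed=.03,rotation=q)
f0=np.array(bot.read_ft_force())
for z in (.075,.0605):
    p,_=tool_for(c,[.5393,-.3200,z],.12)
    r=bot.move_linear(p,speed=.03,until_force=4)
    print(r,bot.read_position(),p,f0,bot.read_ft_force())
    if r: break
bot.wait(.2)
T=pose(bot);np.save('T18.npy',T);print(T[:3,3],bot.read_gripper_width())
im=bot.camera('wrist');cv2.imwrite('pics/w18f.png',im[:,:,::-1])
im=bot.camera('scene');cv2.imwrite('pics/s18f.png',im[:,:,::-1])
im=bot.camera('top');cv2.imwrite('pics/t18f.png',im[:,:,::-1])
print(bot.read_clock())
ce=T[:3,3]+R.from_euler('y',.12).apply(c);print(ce)
overlay(bot,'scene','pics/s18f.png',430,270,486,354,7,ringpolys(ce,0,.04),'pics/s18.png',(-.5,.5))
overlay(bot,'wrist','pics/w18f.png',265,205,375,300,3.6,ringpolys(ce,0,.04),'pics/w18.png',T=T)
E
```

```text
False [ 0.5229 -0.3227  0.1389] [ 0.5229 -0.3227  0.139 ] [ 0.6133 -0.2346 -2.4315] [ 0.6404  0.7192 -1.8662]
False [ 0.5229 -0.3226  0.1244] [ 0.5229 -0.3227  0.1245] [ 0.6133 -0.2346 -2.4315] [ 0.1924 -0.3355 -1.7491]
[ 0.5231 -0.3228  0.1247] 0.38572048660285585
30.3167
[ 0.5394 -0.3201  0.0607]
```

View pics/s18.png

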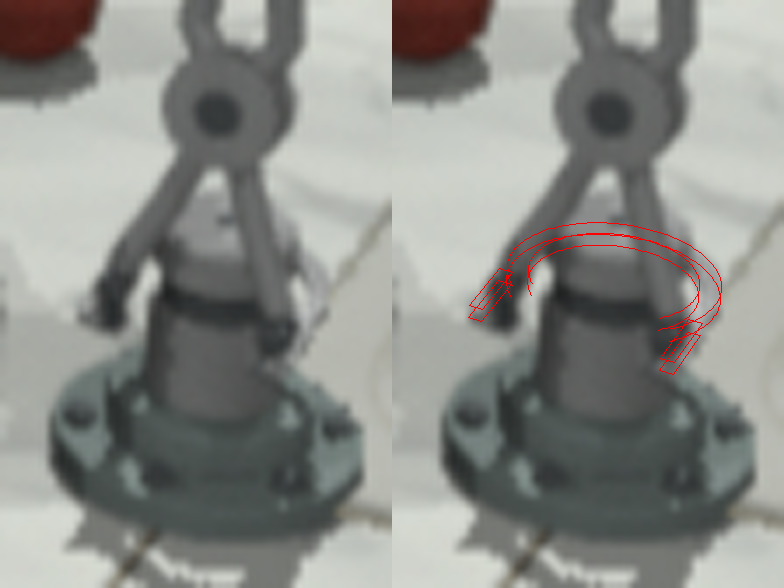

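View pics/w18.png

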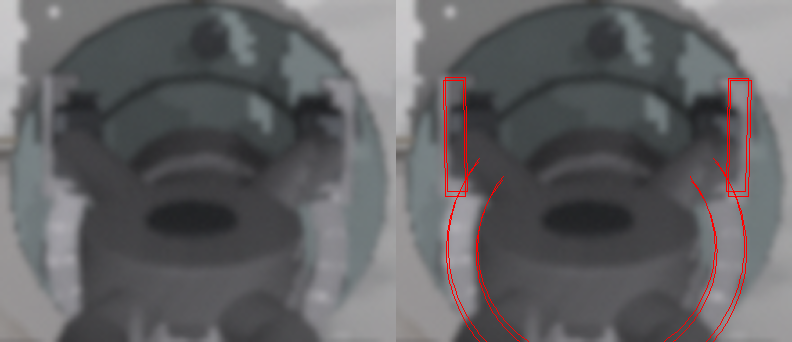

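```bash
python3 - <<'E'
from cell import bot
from h import *
c=np.load('ring.npy')[:3]
t=np.linspace(0,2*np.pi,200)
T=np.load('T18.npy');ce=T[:3,3]+R.from_euler('y',.12).apply(c)
Cc=lambda r,z:np.c_[.5398+r*np.cos(t),-.32+r*np.sin(t),0*t+z]
for k,(ph) in enumerate((.0,.06)):
    overlay(bot,'scene','pics/s18f.png',436,292,482,330,8.5,ringpolys(ce,0,ph)+[Cc(.02,.0545),Cc(.018,.08)],f'pics/tmp{k}.png',(-.7,.55))
a=cv2.imread('pics/tmp0.png');b=cv2.imread('pics/tmp1.png');w=a.shape[1]//2
l=cv2.convertScaleAbs(a[:,:w],alpha=1.5,beta=-40)
cv2.imwrite('pics/s18z.png',np.vstack([np.hstack([l,a[:,w:]]),np.hstack([l,b[:,w:]])])[:600])
E
```

```text
(no output)
```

View pics/s18z.png

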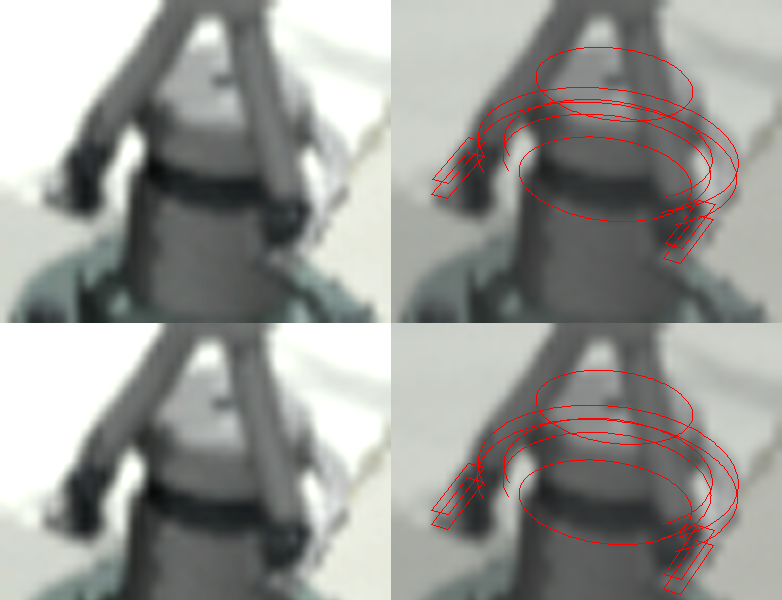

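```bash
python3 - <<'E'
import cv2,numpy as np
im=cv2.imread('pics/s18f.png')[292:328,438:486].astype(float)
im=np.clip((im-60)*1.5,0,255).astype(np.uint8)
cv2.imwrite('pics/s18big.png',cv2.resize(im,None,fx=16,fy=16,interpolation=cv2.INTER_LANCZOS4))
E
```

```text
(no output)
```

View pics/s18big.png

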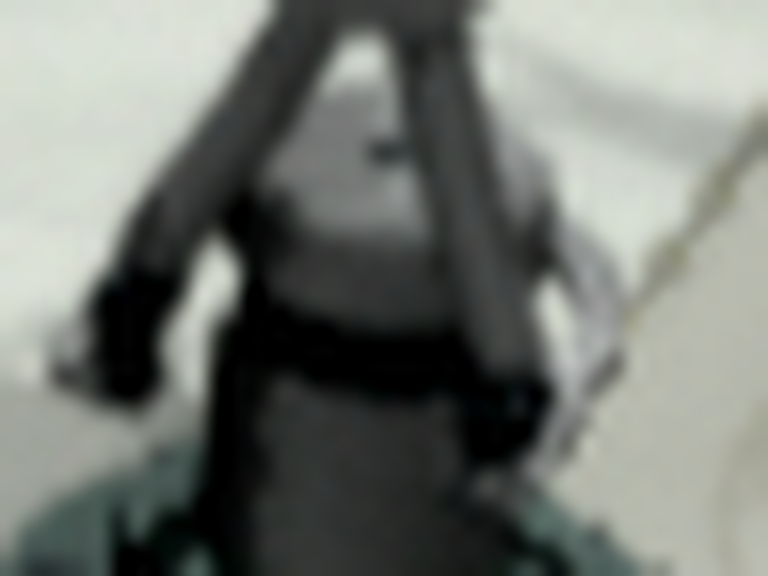

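```bash
python3 - <<'E'
from cell import bot
from h import *
c=np.load('ring.npy')[:3];T=np.load('T18.npy');ce=T[:3,3]+R.from_euler('y',.12).apply(c)
seat=ce-np.array([.0235,0,0])-[0,0,.0235*.055]
for phi in (0,.03,.06,.1):
    cc=seat+np.array([.0235,0,.0235*phi])
    P=ringpolys(cc,0,phi)
    S=lambda p:(proj(bot,'scene',p)+[-.5,.5]-[438,292]+.5)*16
    o=S(P[0]);ob=S(P[3]);k=o[abs(o[:,0]-562)<12];
    i=S(P[1]);
    print(phi,'top@562',k[:,1].min().round(0),'max u',o[:,0].max().round(0),'outer bottom rightmost',ob[ob[:,0].argmax()].round(0),'Lear',S(P[4])[0].round(0),S(P[5])[0].round(0),'Rear bot',S(P[7])[0].round(0))
print('shaft top r20 rightmost',[ (lambda s:(s[s[:,0].argmax()]).round(0))((proj(bot,'scene',np.c_[.5398+.02*np.cos(t),-.32+.02*np.sin(t),0*t+.078])+[-.5,.5]-[438,292]+.5)*16) for t in [np.linspace(0,6.28,200)]])
E
```

```text
0 top@562 228.0 max u 624.0 outer bottom rightmost [621. 346.] Lear [ 49. 345.] [ 47. 374.] Rear bot [515. 505.]
0.03 top@562 217.0 max u 625.0 outer bottom rightmost [622. 339.] Lear [ 49. 348.] [ 47. 376.] Rear bot [515. 507.]
0.06 top@562 207.0 max u 625.0 outer bottom rightmost [623. 332.] Lear [ 48. 351.] [ 47. 378.] Rear bot [515. 509.]
0.1 top@562 190.0 max u 626.0 outer bottom rightmost [624. 317.] Lear [ 48. 354.] [ 47. 380.] Rear bot [516. 511.]
shaft top r20 rightmost [array([554., 188.])]
```

```bash
python3 - <<'E'
from cell import bot
print(bot.read_ft_force(),bot.read_moment(),bot.read_gripper_width(),bot.read_clock())
bot.close_job()
E
```

```text
[-0.53539674  0.28791153 -0.60252486] [-0.01237988 -0.16639929 -0.01952145] 0.38880722152999436 30.3167
the job is handed in; nothing more can be done
```

I took the pliers out of the stand, picked up the ring on their tips, spread it to the hard stop and lifted it off the rack. I then lowered it over the shaft to the groove and handed the job in at about 30.3 s. No verdict is reported, so the figures below are my own measurements.

**Last checks:**
- **Position:** the ring centre is estimated at (0.539, -0.320, 0.061) m, against the groove at (0.540, -0.320, 0.060) m. The error is about 1 mm each way. The height could be 1–2 mm lower, judging from the gripper geometry, but that is still inside the limit.
- **Level:** the remaining tilt is about 0.02–0.06 rad by overlay on the scene picture.
- **Contact:** the pictures show a gap between ring and shaft. The wrist force did not change by 4 N, my stopping threshold, on the way down.
- **Grip:** the opening is 0.389, at the squeeze stop.

**What went wrong or disagreed:**
- **First grasp missed:** the fingertips sit roughly 35–45 mm behind the reported TCP, judging from the pictures. I regrasped lower and the second try held.
- **Ring tilted on the tips:** it sat nose-up, and two fits gave 0.12 and 0.175 rad. I tilted the tool 0.12 rad to level it.
- **Groove edge in the scene picture:** its lower edge appeared about 1 px, or 2 mm, off the calibrated prediction, though the other shaft edges agreed.

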